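# Re-pin the drawbar of the pull gauge and zero it

### The arm

A 7-joint arm with a two-finger parallel gripper is mounted at the origin on a cart in front of the work surface, level with it; the furniture and walls round the work are solid. World frame = base frame: x ahead of the robot, y to its left, z up, the work surface at z = 0. Lengths are in m, angles in rad, forces in N, time in s.
With the tool pointing down it reaches from about 0.4 to 0.875 m from the base axis. Payload 19.3 kg.
Tool frame: the origin (TCP) lies midway between the tips of the shut fingers; the grasp point (between the pads) lies bot.tcp_to_grasp behind it (bot.tcp_to_grasp is the distance from the TCP to the grasp point, in m); z points along the fingers, y is the line along which they close (so a half turn about z gives the same grasp; the last joint's range is limited). The gripper opens to 85 mm and grips with 20 to 120 N. Pads are 22 mm wide; open, the fingers measure 114 mm over their backs; the gripper's body (76 mm by 85 mm) begins 54 mm behind the grasp point. The pads swing forward as they close: fully open they stand 13 mm farther back than shut.
Start: joints at [-1.302, 0.521, -0.036, 1.599, 0.021, 1.021, -0.113], TCP at [0.208, 0.589, 0.231] pointing down, gripper open.
Joint ranges: [-2.91, 2.91], [-0.3, 2.13], [-1.5, 1.42], [0.17, 2.43], [-1.26, 4.41], [0.16, 1.93], [-2.52, 2.52]. Speed limits (rad/s): [1.89, 1.89, 2.39, 2.39, 3.01, 3.01, 3.01].

### API

Orientations are given as [roll, pitch, yaw] about the fixed x, y, z axes, in that order (R = Rz(yaw) Ry(pitch) Rx(roll)).
In Python, from workcell import observe, imaging, bot gives the robot as it stands.
- The arm moves only by the tool send_rows, never from a script. Its argument "plan" is text: rows parted by semicolons, each of 7 numbers parted by spaces: the shift along the tool's x, y, z in m, then the turn, a rotation vector about the tool's x, y, z in degrees, then the finger opening in m, from 0 to 0.0854. In form: dx dy dz rx ry rz claw; .... A call has 1 to 10 rows; each row is the pose to reach, as a shift and turn from the pose commanded when the call began, along the tool's axes at that moment; what a row does not reach only later rows make up. A row lasts 1/12 s, in which the tool goes at most 41.7 mm and 7.16 degrees, less where a joint would pass 70% of its speed; a pose out of reach is approached as far as the arm can. A call with a gripper value outside its range is refused whole. The fingers move at their own pace and stop on an object; "grip_force" is the grip in N (left out, the last holds). Time passes only in rows, so rows that repeat a pose let the fingers close. It gives the time, the measured TCP pose, the force, the opening and the grip force at its end, in the units of the state.
- observe(): the state, without advancing time (a new reading comes with each control period).
- imaging.grab_frame(name): name is "scene" or "top"; returns a dict with "color" (420x560x3 uint8, red, green, blue), "fx", "fy", "cx", "cy" (pixels), "dist_coeffs" ([k1, k2, p1, p2, k3] as OpenCV has them; the pictures are not rectified), "eye" and "orientation" of the camera in the world. Camera axes: x right, y down, z forward; pixel columns grow to the right and rows downward; lengths in m; the calibration is good to about 2 mm. A picture is of the moment at which its call begins. There is no depth.
- bot.job_done(): hands the job in; it is judged then, once.
The state is a dict: "clock": time; "qpos": joint angles; "qd": joint speeds; "joint_efforts": joint torques, N m; "position": TCP position; "tool_rot": TCP orientation; "force": force on the tool from outside, world axes, zero at the start; "moment": the same for the moment, N m; "grip_width": finger opening in m; "finger_force": force on a finger pad.
Only numpy, scipy, OpenCV 4.12 (cv2) and the standard library are available. Lean on these libraries where they do the work, as an engineer would, in place of code of your own. Each camera call takes 0.05 s, during which the arm holds its last target. There are 200 camera calls.

### The job

Get the drawbar pull gauge ready for testing: pull out any worn pin (a pin that has lost its ring) still sitting in its two lugs, and drop every worn pin that is about into the scrap tin. Push a good linchpin fully home through each lug from the near side, head upright, and swing its ring over the lug and past the pin's end until it snaps shut. Once both are locked, turn the gauge's bezel until the dial's zero mark stands at the needle; leave the wagon, the car and the cleaning block where they are.

Things in the scene. Friction and masses are not known exactly. Their poses are not given: they have to be found in the camera images.
- rig: Pull-gauge stand on a plank (its top at z = 0.016) laid across the tracks: grey base 60 x 270 x 8 mm, over it a steel drawbar running left-right over two upright grey lugs, and the round gauge at the right end. It cannot be moved. Origin: underside; x points away from the robot, y left. Lugs at y = +85 and -30 mm, gauge at y = -118 mm.
- left_hole (a point): Middle of the mouth of the left lug's cross hole, on the lug's near face. The hole is 15 mm wide and runs level along the rig's x through the lug (22 mm thick, 26 mm wide). Lug top 16 mm above this point; 12 mm below it a wear plate, 46 mm wide, on which a pin's head rests, reaching 41 mm before the face, its front lip bent down. A pin is home when its shoulder meets the face.
- right_hole (a point): The same for the right lug, next to the gauge.
- gauge_center (a point): Centre of the gauge's turning bezel, on its upright axis at half the bezel's height. The black milled bezel is 56 mm in diameter and 16 mm high, from 8 mm below to 8 mm above this point; the gauge body under it is 48 mm in diameter and 34 mm high. Grip it across its diameter from above.
- gauge_bezel (a joint): Turn of the bezel with its white dial, rad, counterclockwise from above positive; at 0 its zero mark points along the rig's x. Stiff (0.04 N m), stays where it is left.
- gauge_needle (a joint): Direction of the needle, rad, in the same sense and from the same zero as the bezel. It stands still; the gauge reads zero when both joints are equal.
- bezel_zero (a point): The zero mark of the dial: a double line and a raised white rib on the bezel's rim; this point is 22.5 mm from the axis. Turns with the bezel.
- needle_tip (a point): The point 22.5 mm from the axis to which the needle points (the needle itself is 20 mm long, inside the rim).
- linchpin_1: One of two alike. A steel linchpin: shaft 10 mm thick, 46 mm long, round-ended, on a block head 36 long, 20 wide, 22 mm high. Grip the head from above across its width, 11 mm behind the shoulder, clear of the ring's hinge. It lies head flat on the plank. Origin: on the shaft's axis at the shoulder (front of head); x to the shaft's end, z up, 11 mm over what the head stands on. About 0.15 kg.
- linchpin_1_ring (a joint): Ring of linchpin_1, in rad. Wire loop 5.5 mm thick, 44 mm wide, hinged at the head's rear top (30 mm behind the shoulder, 12 mm over the axis), reaching 85 mm. 0: sprung open, leaning back 37 deg above level. It turns up and over in the pin's upright plane to 2.63: shut, its bow 8 mm beyond the shaft's end. Below about 1.2 the spring throws it open, above 1.4 it snaps shut (0.5 N at the bow).
- linchpin_2: The other one. A steel linchpin: shaft 10 mm thick, 46 mm long, round-ended, on a block head 36 long, 20 wide, 22 mm high. Grip the head from above across its width, 11 mm behind the shoulder, clear of the ring's hinge. It lies head flat on the plank. Origin: on the shaft's axis at the shoulder (front of head); x to the shaft's end, z up, 11 mm over what the head stands on. About 0.15 kg.
- linchpin_2_ring (a joint): Ring of linchpin_2, in rad. Wire loop 5.5 mm thick, 44 mm wide, hinged at the head's rear top (30 mm behind the shoulder, 12 mm over the axis), reaching 85 mm. 0: sprung open, leaning back 37 deg above level. It turns up and over in the pin's upright plane to 2.63: shut, its bow 8 mm beyond the shaft's end. Below about 1.2 the spring throws it open, above 1.4 it snaps shut (0.5 N at the bow).
- worn_pin_1: Worn pin, like a linchpin but without the ring (a snapped stub of wire is left): head 36 x 20 x 22 mm, shaft 10 x 46 mm. Origin: at the shoulder on the shaft's axis; x to the shaft's end, z up. At the start in the left lug. May be absent. About 0.11 kg.
- worn_pin_2: Worn pin, like a linchpin but without the ring (a snapped stub of wire is left): head 36 x 20 x 22 mm, shaft 10 x 46 mm. Origin: at the shoulder on the shaft's axis; x to the shaft's end, z up. At the start in the right lug. May be absent. About 0.11 kg.
- worn_pin_3: Worn pin, like a linchpin but without the ring (a snapped stub of wire is left): head 36 x 20 x 22 mm, shaft 10 x 46 mm. Origin: at the shoulder on the shaft's axis; x to the shaft's end, z up. At the start lying on the plank. May be absent. About 0.11 kg.
- scrap_tin: Loose open aluminium tin right of the rig, 125 (x) x 135 (y) x 50 mm high, walls and floor 3 mm. Origin: centre of its underside.
- green_wagon: Bystander: model wagon with a green tube, 129 x 35 x 48 mm, on the plank. Origin: underside.
- car: Bystander: red model car, 56 x 21 x 15 mm, at the plank's near edge. Origin: underside.
- rubber: Bystander: brown track cleaning block, 24 x 60 x 18 mm, at the plank's near edge. Origin: underside.

How it is judged:
By the outcome, as a careful person would: the job done as asked, in the order asked, and still so for the second after the job is handed in, with the robot touching nothing.
Of worn_pin_1, worn_pin_2, worn_pin_3 only 2 to 3 are there at a start; the rules pass over those that are not, and their reading is None.
At some moment in a run one of scrap_tin, worn_pin_3, linchpin_1, linchpin_2 may be knocked a few centimetres aside while the robot is not near it.
It also fails if it takes over 210 s, if anything falls off the work surface, if the arm or the gripper's body presses on something with over 40 N, if the wrist force passes 120 N, or if a joint passes its speed limit or range.

## Working session

There is one attempt and no reset: what is moved stays moved. The work goes in short steps, Python scripts to look and compute and a tool call to move; the robot and the scene stay as the last step left them, time stands still between calls to the robot, and variables do not carry over. Pictures are saved under pics/ and viewed, at most 14 in all, crops included, and the job is handed in when it is done.

Besides the shell and the picture viewer there is one more tool, called after "Emit:" as name(argument=value, ...), one argument or row to a line, values as JSON. send_rows: Moves the arm, as the interface text tells. Its arguments: {"type":"object","properties":{"plan":{"type":"string"},"grip_force":{"type":"number"}},"required":["plan"]}

```bash
ls; mkdir -p pics; python3 - <<'E'
from workcell import observe, imaging, bot
import cv2
print(observe()); print(bot.tcp_to_grasp)
for n in("scene","top"):
    f=imaging.grab_frame(n); print({k:v for k,v in f.items() if k!="color"})
    cv2.imwrite(f"pics/{n}0.png",cv2.resize(f["color"][:,:,::-1],None,fx=1.42,fy=1.42,interpolation=cv2.INTER_CUBIC))
    cv2.imwrite(f"{n}0raw.png",f["color"][:,:,::-1])
E
```

```text
pics
{'clock': 0.0, 'qpos': array([-1.30222527,  0.52201039, -0.03635945,  1.60001941,  0.02120473,
        1.02111012, -0.11280742]), 'qd': array([ 0.00158988,  0.00069579, -0.00128484,  0.00250738,  0.00135065,
       -0.00086763,  0.00053621]), 'joint_efforts': array([-1.26073133e-03, -9.27086878e+01,  1.97883725e+00, -3.69945395e+01,
        1.75637001e-02,  7.75672845e-03,  2.35262161e-05]), 'position': array([0.20760834, 0.58913984, 0.23072355]), 'tool_rot': array([-3.14043279e+00,  7.21267495e-05,  2.80283471e+00]), 'force': array([ 0.77338121, -0.24021218, -0.41583664]), 'moment': array([-0.01994598, -0.01094876, -0.00901259]), 'finger_force': 0.0, 'grip_width': 0.08525355883633048}
0.0187
{'fx': 441.4039346389044, 'fy': 441.4039346389044, 'cx': 283.73913395188356, 'cy': 203.604187330521, 'dist_coeffs': array([0.02921255, 0.        , 0.        , 0.        , 0.        ]), 'eye': array([0.34905212, 0.91160193, 0.50172643]), 'orientation': array([-2.00205054,  0.02455438, -3.01642438])}
{'fx': 462.2804262544275, 'fy': 462.2804262544275, 'cx': 290.0799121368067, 'cy': 205.3592161079705, 'dist_coeffs': array([-0.04073235,  0.        ,  0.        ,  0.        ,  0.        ]), 'eye': array([0.32801023, 0.03077692, 1.15535519]), 'orientation': array([-3.0021675 , -0.01802768, -1.58203295])}
```

View pics/scene0.png

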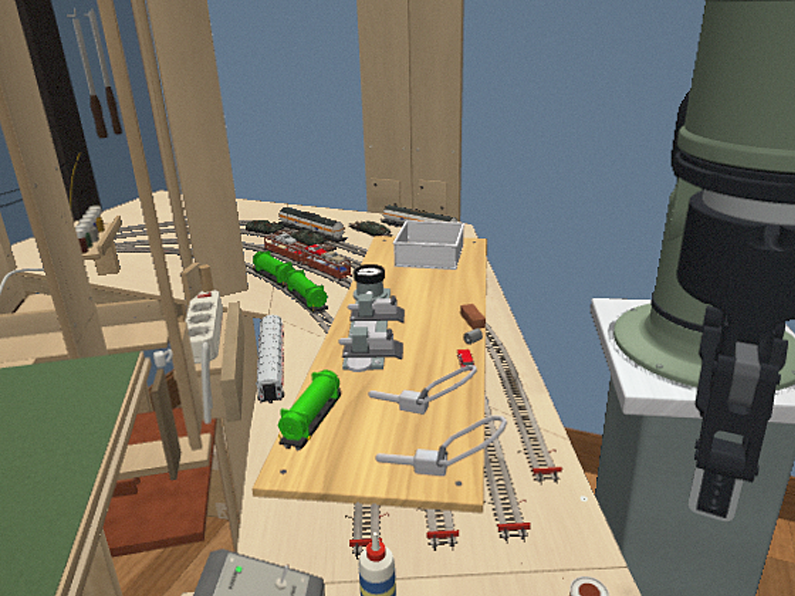

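View pics/top0.png

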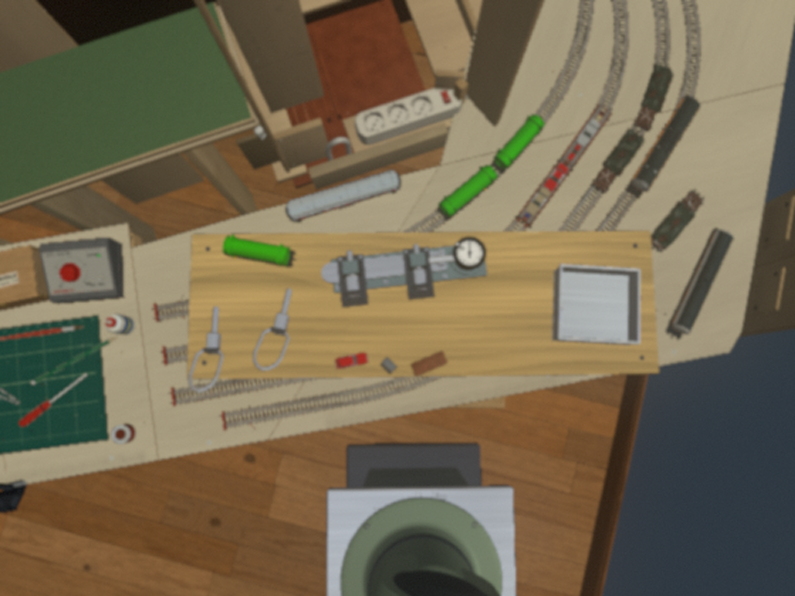

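The scene shows the rig, with the lugs at about (375,345) and (375,310), the gauge at (370,275) and the tin at (430,245). The linchpins are at (415,400) and (430,460), and the green wagon, car and rubber are visible. A small dark object lies between the car and the rubber (top view 388,365). I'll zoom in on the details.

```bash
cat > h.py <<'E'
import numpy as np, cv2
from scipy.spatial.transform import Rotation as R
from workcell import observe, imaging, bot
def cam(f):
    Rc=R.from_euler('xyz',f['orientation']).as_matrix()
    K=np.array([[f['fx'],0,f['cx']],[0,f['fy'],f['cy']],[0,0,1]])
    return Rc,np.array(f['eye']),K,np.array(f['dist_coeffs'])
def pix2w(f,uv,z):
    Rc,e,K,d=cam(f); uv=np.array(uv,float).reshape(-1,1,2)
    n=cv2.undistortPoints(uv,K,d).reshape(-1,2); r=np.c_[n,np.ones(len(n))]@Rc.T
    return e+r*((z-e[2])/r[:,2])[:,None]
def w2pix(f,P):
    Rc,e,K,d=cam(f); P=np.array(P,float).reshape(-1,3)
    rv=cv2.Rodrigues(Rc.T)[0]; return cv2.projectPoints(P,rv,-Rc.T@e,K,d)[0].reshape(-1,2)
def crop(f,x0,y0,w,h,s,name):
    c=f['color'][y0:y0+h,x0:x0+w,::-1]
    cv2.imwrite('pics/'+name,cv2.resize(c,None,fx=s,fy=s,interpolation=cv2.INTER_CUBIC))
E
python3 - <<'E'
from h import *
t=imaging.grab_frame('top'); s=imaging.grab_frame('scene')
a=t['color'][160:270,215:355]; b=s['color'][180:280,230:350]
A=cv2.resize(a,(795,None and 0 or 625))if 0 else cv2.resize(a,None,fx=5,fy=5,interpolation=cv2.INTER_CUBIC)
cv2.imwrite('pics/c1.png',A[:,:,::-1])
cv2.imwrite('pics/c2.png',cv2.resize(b,None,fx=6,fy=6,interpolation=cv2.INTER_CUBIC)[:,:,::-1])
cv2.imwrite('pics/c3.png',cv2.resize(t['color'][190:290,125:285],None,fx=5,fy=5,interpolation=cv2.INTER_CUBIC)[:,:,::-1])
E
```

```text
(no output)
```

View pics/c1.png

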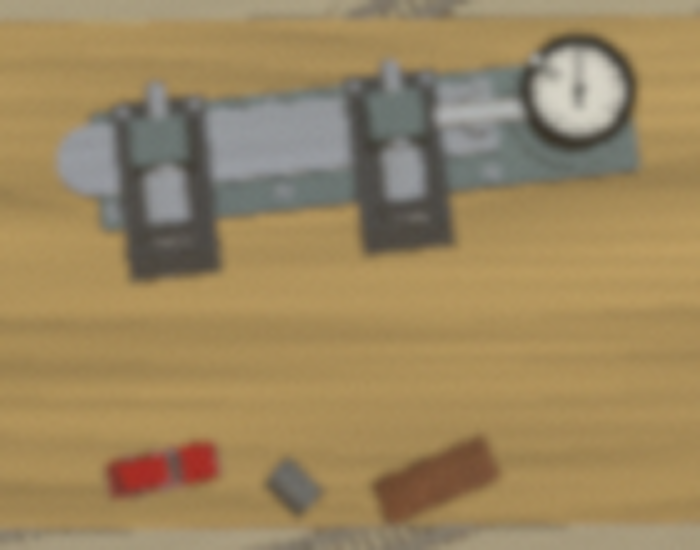

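View pics/c2.png

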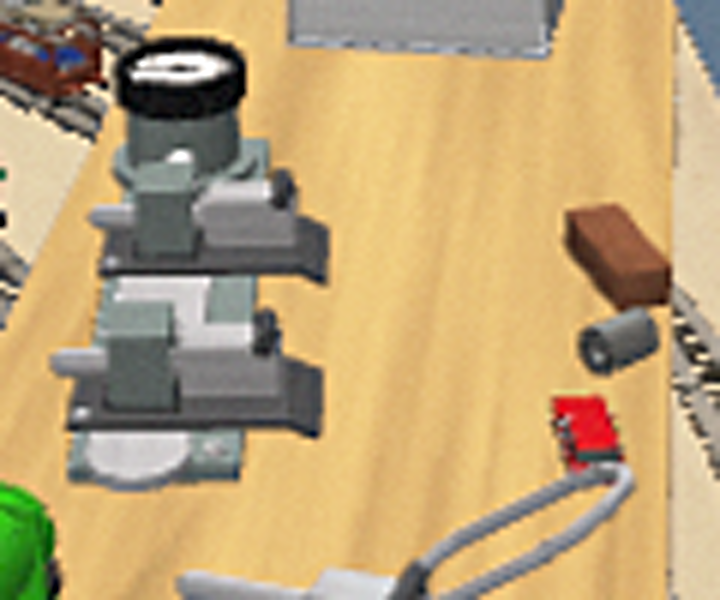

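View pics/c3.png

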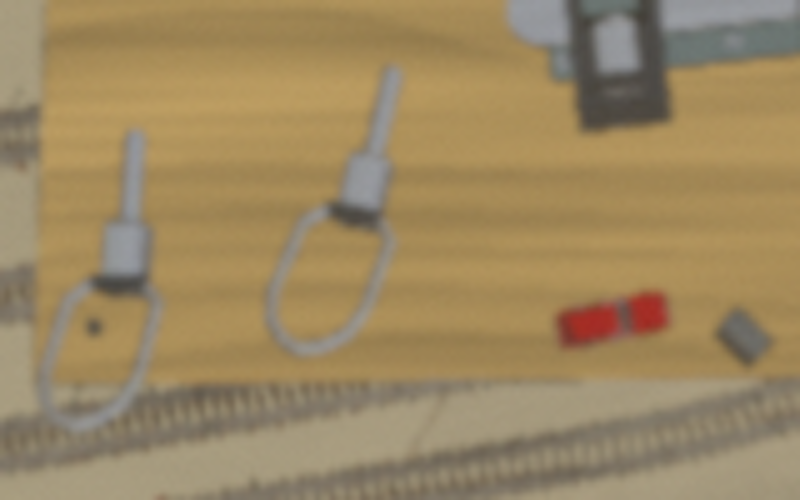

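Both lugs hold ringless pins. The small grey tube near the car isn't a worn pin, so worn_pin_3 is absent. In the top crop the bezel's zero mark is at about (540,65) and the needle points up from (578,90). Next I'll fit the poses.

```bash
cat > fit.py <<'E'
from h import *
from scipy.optimize import least_squares
t=imaging.grab_frame('top'); s=imaging.grab_frame('scene')
c1=lambda p:np.array(p)/5+[215,160]-.4
c2=lambda p:np.array(p)/6+[230,180]-.4
c3=lambda p:np.array(p)/5+[125,190]-.4
# rig params x,y,yaw,zh,xf (face x in rig), 
def Pw(p,l):
    c,sn=np.cos(p[2]),np.sin(p[2]); l=np.array(l)
    return np.array([p[0]+c*l[0]-sn*l[1],p[1]+sn*l[0]+c*l[1],l[2]])
def pts(p):
    T=[];S=[]
    zt=p[3]+.016
    for y0,tp in((.085,[(132,118),(188,110),(188,160),(135,165)]),(-.03,[(368,88),(422,78),(425,132),(373,140)])):
        for (dx,dy),q in zip([(.022,.013),(.022,-.013),(0,-.013),(0,.013)],tp): T.append((Pw(p,[p[4]+dx,y0+dy,zt]),c1(q)))
    T.append((Pw(p,[p[5],-.118,.074]),c1((578,90))))
    for y0,sp in((.085,[(108,345),(175,345)]),(-.03,[(136,192),(193,192)])):
        for (dx,dy),q in zip([(.022,.013),(0,.013)],sp): S.append((Pw(p,[p[4]+dx,y0+dy,zt]),c2(q)))
    return T,S
def res(p):
    T,S=pts(p); r=[]
    for f,L in((t,T),(s,S)): r.append((w2pix(f,[a for a,_ in L])-np.array([b for _,b in L])).ravel())
    return np.concatenate(r+[[ (p[4]+.011)*500,(p[5])*500]])
o=least_squares(res,[.45,.1,.1,.06,-.011,0],loss='soft_l1'); p=o.x
print('rig',p.round(4)); print(res(p).reshape(-1,2).round(1).tolist())
for n,y in(('L',.085),('R',-.03)): print(n,Pw(p,[p[4],y,p[3]]).round(4))
print('gauge',Pw(p,[p[5],-.118,.066]).round(4))
for n,h,sh in(('A',[(107,222),(150,222),(145,280),(103,278)],[(135,130),(130,222)]),('B',[(352,152),(392,160),(380,213),(345,205)],[(393,67),(372,157)])):
    H=pix2w(t,[c3(q) for q in h],.038); q=pix2w(t,[c3(q) for q in sh],.027); d=q[0]-q[1]
    print(n,H.mean(0).round(4),'len',np.linalg.norm(d).round(4),'yaw',np.arctan2(d[1],d[0]).round(3),'headlw',np.linalg.norm(H[0]-H[3]).round(3),np.linalg.norm(H[0]-H[1]).round(3), 'sh',q[1].round(4),'tip',q[0].round(4),'tip scene px',w2pix(s,q).round(1).tolist())
print('tin',pix2w(t,[np.array(q)/1.42-.15 for q in((556,265),(639,268),(638,343),(555,340))],.066).round(3).tolist())
print('dial',[ (pix2w(t,c1(q),.074)[0]-pix2w(t,c1((578,90)),.074)[0])[:2].round(4).tolist() for q in((540,65),(577,50))])
a=t['color'][165:192,315:345]; cv2.imwrite('pics/dial.png',cv2.resize(a,None,fx=18,fy=18,interpolation=cv2.INTER_CUBIC)[:,:,::-1])
E
python3 fit.py
```

```text
rig [ 5.341e-01  2.880e-02  1.085e-01  4.430e-02 -1.060e-02 -4.000e-04]
[[-0.3, 0.6], [-0.7, 0.9], [0.2, -0.1], [0.1, 0.1], [-0.0, 1.1], [-0.1, 1.9], [0.4, 0.0], [0.1, -0.3], [0.6, -0.4], [-0.4, -0.7], [-1.0, -0.8], [-0.5, 0.6], [-0.5, 0.5], [0.2, -0.2]]
L [0.5144 0.1122 0.0443]
R [ 0.5269 -0.0021  0.0443]
gauge [ 0.5465 -0.0885  0.066 ]
A [0.4039 0.3481 0.038 ] len 0.0452 yaw -0.025 headlw 0.027 0.021 sh [0.4185 0.3498 0.027 ] tip [0.4637 0.3487 0.027 ] tip scene px [[264.2, 322.1], [291.7, 324.3]]
B [0.4359 0.2323 0.038 ] len 0.0455 yaw -0.213 headlw 0.026 0.02 sh [0.4494 0.2322 0.027 ] tip [0.4939 0.2225 0.027 ] tip scene px [[259.4, 277.1], [282.1, 281.2]]
tin [[0.524, -0.235, 0.066], [0.518, -0.378, 0.066], [0.391, -0.368, 0.066], [0.397, -0.228, 0.066]]
dial [[0.0123, 0.0179], [0.0195, 0.0]]
```

View pics/dial.png

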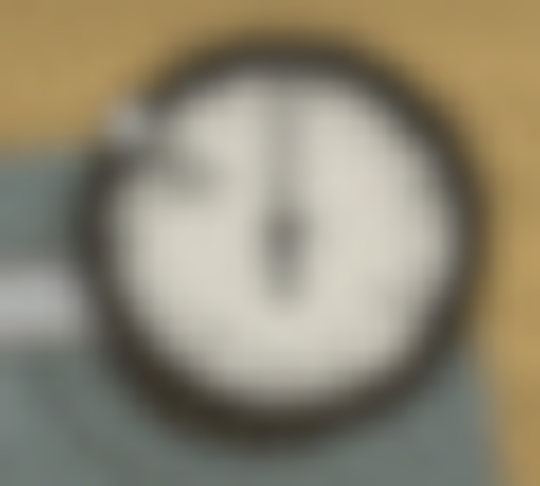

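The rig fit is consistent: holes at z≈0.044, rig yaw≈0.108, shaft length measures about 45 mm. The dial's zero mark stands about 0.97 rad counterclockwise of the needle, so the bezel needs to turn clockwise. I'll write a delta helper and start moving.

```bash
cat > go.py <<'E'
import sys
from h import *
# usage: go.py "x y z yaw_rad" ...   -> tool-frame deltas from current measured pose
o=observe(); p=np.array(o['position']); Rt=R.from_euler('xyz',o['tool_rot'])
print('t',round(o['clock'],2),'q',o['qpos'].round(2).tolist(),'p',p.round(4).tolist(),'rot',o['tool_rot'].round(3).tolist(),'w',round(o['grip_width'],4))
for a in sys.argv[1:]:
    x=list(map(float,a.split())); T=R.from_euler('xyz',[np.pi,0,x[3]])
    d=Rt.inv().apply(np.array(x[:3])-p); r=np.degrees((Rt.inv()*T).as_rotvec())
    print(' '.join(f'{v:.4f}' for v in d),' '.join(f'{v:.2f}' for v in r),'| rows>=',int(np.ceil(max(np.linalg.norm(d)/.0417,np.linalg.norm(r)/7.16))))
E
python3 go.py "0.5015 0.1108 0.13 3.25" "0.5015 0.1108 0.13 0.1085"
```

```text
t 0.3 q [-1.3, 0.52, -0.04, 1.6, 0.02, 1.02, -0.11] p [0.2077, 0.5893, 0.2311] rot [-3.141, 0.0, 2.803] w 0.0855
-0.4362 -0.3536 0.1012 -0.02 -0.00 -25.63 | rows>= 14
-0.4362 -0.3536 0.1012 -0.01 0.03 154.37 | rows>= 22
```

Emit:
send_rows(
  plan="-0.028 -0.023 0 0 0 -1.7 0.05; -0.056 -0.045 0 0 0 -3.4 0.05; -0.084 -0.068 0 0 0 -5.1 0.05; -0.112 -0.091 0 0 0 -6.8 0.05; -0.14 -0.113 0 0 0 -8.5 0.05; -0.168 -0.136 0 0 0 -10.2 0.05; -0.196 -0.159 0 0 0 -12 0.05; -0.224 -0.181 0 0 0 -13.7 0.05; -0.252 -0.204 0 0 0 -15.4 0.05; -0.252 -0.204 0 0 0 -15.4 0.05",
)

```text
clock: 1.13
position: [0.3811, 0.3073, 0.2315]
tool_rot: [-3.14, 0.001, 3.066]
force: [1.2, -0.8, -0.2]
grip_width: 0.05
finger_force: 0.0
```

```bash
python3 go.py "0.5015 0.1108 0.12 3.25"  "0.5015 0.1108 0.035 3.25"
```

```text
t 1.13 q [-0.78, 0.31, -0.02, 1.95, 0.01, 0.89, 0.68] p [0.3811, 0.3073, 0.2315] rot [-3.14, 0.001, 3.066] w 0.05
-0.1347 -0.1867 0.1120 -0.11 0.07 -10.53 | rows>= 7
-0.1346 -0.1865 0.1970 -0.11 0.07 -10.53 | rows>= 8
```

Emit:
send_rows(
  plan="-0.02 -0.027 0.01 0 0 -1.5 0.05; -0.04 -0.054 0.02 0 0 -3 0.05; -0.06 -0.081 0.03 0 0 -4.5 0.05; -0.08 -0.108 0.04 0 0 -6 0.05; -0.1 -0.135 0.06 0 0 -7.5 0.05; -0.12 -0.162 0.08 0 0 -9 0.05; -0.1346 -0.1866 0.1 -0.1 0.07 -10.5 0.05; -0.1346 -0.1866 0.112 -0.1 0.07 -10.5 0.05; -0.1346 -0.1866 0.112 -0.1 0.07 -10.5 0.05",
)

```text
clock: 1.88
position: [0.4982, 0.1158, 0.1171]
tool_rot: [3.141, -0.004, -3.031]
force: [-0.3, 1.0, -0.6]
grip_width: 0.0497
finger_force: 0.0
```

```bash
python3 go.py "0.5015 0.1108 0.035 3.25"; python3 - <<'E'
from h import *
s=imaging.grab_frame('scene'); t=imaging.grab_frame('top')
A=cv2.resize(s['color'][130:290,200:360],(600,600),interpolation=cv2.INTER_CUBIC)
cv2.imwrite('pics/g1.png',A[:,:,::-1])
E
```

```text
t 1.88 q [-0.34, 0.51, -0.01, 1.99, 0.0, 0.64, 1.33] p [0.4982, 0.1158, 0.1171] rot [3.141, -0.004, -3.031] w 0.0497
-0.0031 -0.0054 0.0821 0.05 -0.26 0.10 | rows>= 2
```

View pics/g1.png

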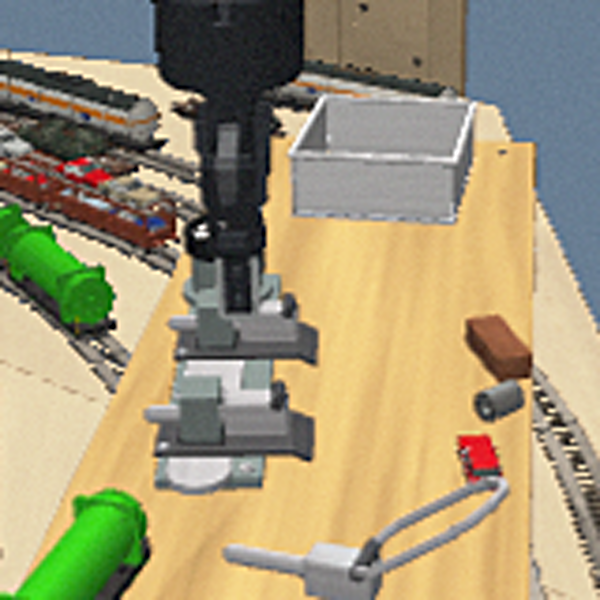

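Fingers are above the pins, visible at (238,300); I'll check that pixel against the reported TCP while descending.

Emit:
send_rows(
  plan="-0.003 -0.0054 0.02 0 -0.26 0.1 0.05; -0.003 -0.0054 0.045 0 -0.26 0.1 0.05; -0.003 -0.0054 0.055 0 -0.26 0.1 0.05; -0.003 -0.0054 0.055 0 -0.26 0.1 0.05",
)

```text
clock: 2.32
position: [0.5013, 0.1137, 0.0634]
tool_rot: [3.14, 0.001, -3.029]
force: [-0.7, -0.5, -0.2]
grip_width: 0.05
finger_force: 0.0
```

```bash
python3 go.py "0.5015 0.1108 0.035 3.25"; python3 - <<'E'
from h import *
s=imaging.grab_frame('scene'); t=imaging.grab_frame('top')
print('prev tip',w2pix(s,[.498,.116,.117]),'expected 263.5,211')
A=cv2.resize(s['color'][210:270,220:300],(800,600),interpolation=cv2.INTER_CUBIC)
cv2.imwrite('pics/g2.png',A[:,:,::-1])
E
```

```text
t 2.32 q [-0.33, 0.6, -0.01, 2.02, 0.01, 0.52, 1.34] p [0.5013, 0.1137, 0.0634] rot [3.14, 0.001, -3.029] w 0.05
0.0002 -0.0030 0.0284 0.10 0.07 0.26 | rows>= 1
prev tip [[264.51029897 209.88403797]] expected 263.5,211
```

View pics/g2.png

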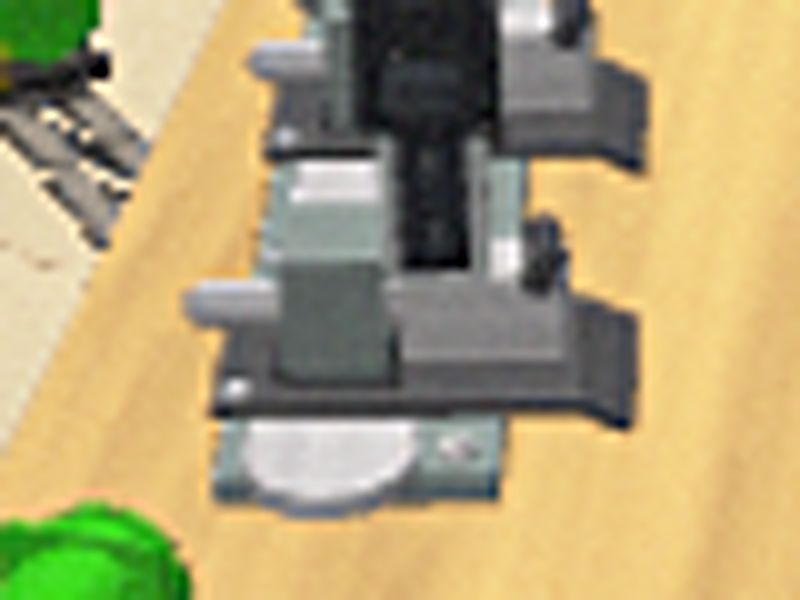

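The finger straddles the left head just behind the lug, so I'll descend and grip.

Emit:
send_rows(
  plan="0 -0.002 0.015 0.1 0.07 0.2 0.05; 0 -0.003 0.0285 0.1 0.07 0.2 0.05; 0 -0.003 0.0285 0.1 0.07 0.2 0.05; 0 -0.003 0.0285 0.1 0.07 0.2 0.01; 0 -0.003 0.0285 0.1 0.07 0.2 0.01; 0 -0.003 0.0285 0.1 0.07 0.2 0.01; 0 -0.003 0.0285 0.1 0.07 0.2 0.01; 0 -0.003 0.0285 0.1 0.07 0.2 0.01; 0 -0.003 0.0285 0.1 0.07 0.2 0.01; 0 -0.003 0.0285 0.1 0.07 0.2 0.01",
  grip_force=40,
)

```text
clock: 3.25
position: [0.5034, 0.1104, 0.0372]
tool_rot: [3.141, 0.004, -3.033]
force: [-1.8, 1.3, 9.6]
grip_width: 0.0193
finger_force: 39.0
```

```bash
python3 go.py "0.4418 0.1043 0.035 3.25" "0.5015 0.1108 0.035 3.25"; python3 -c "
from h import *
o=observe();print(o['force'],o['moment'],o['finger_force'])"
```

```text
t 3.25 q [-0.33, 0.65, -0.01, 2.02, 0.01, 0.46, 1.34] p [0.5034, 0.1104, 0.0372] rot [3.141, 0.004, -3.033] w 0.0193
0.0619 0.0006 0.0019 0.04 0.23 -0.00 | rows>= 2
0.0018 0.0006 0.0022 0.04 0.23 -0.00 | rows>= 1
[-1.8330875   1.26636542  9.58502056] [0.25732187 0.53238552 0.16116158] 39.00567591190338
```

Emit:
send_rows(
  plan="0 0 -0.0025 0 0 0 0.01; 0.015 0 -0.0025 0 0 0 0.01; 0.03 0 -0.0025 0 0 0 0.01; 0.045 0 -0.0025 0 0 0 0.01; 0.06 0 -0.0025 0 0 0 0.01; 0.062 0 -0.0025 0 0 0 0.01; 0.062 0 -0.03 0 0 0 0.01; 0.062 0 -0.07 0 0 0 0.01; 0.062 0 -0.1 0 0 0 0.01; 0.062 0 -0.1 0 0 0 0.01",
)

```text
clock: 4.08
position: [0.4436, 0.1038, 0.1411]
tool_rot: [3.14, 0.01, -3.034]
force: [1.1, -0.8, 0.4]
grip_width: 0.0188
finger_force: 40.6
```

```bash
python3 go.py "0.455 -0.325 0.14 3.25" "0.455 -0.325 0.045 3.25"; python3 -c "
from h import *
o=observe();print(o['force'],o['moment'],o['finger_force'])"
```

```text
t 4.08 q [-0.36, 0.39, -0.0, 2.12, 0.0, 0.62, 1.32] p [0.4436, 0.1038, 0.1411] rot [3.14, 0.01, -3.034] w 0.0188
0.0347 -0.4276 -0.0001 0.11 0.57 -0.05 | rows>= 11
0.0356 -0.4278 0.0949 0.11 0.57 -0.05 | rows>= 11
[ 1.13837414 -0.77010664  0.44788432] [-0.02666685 -0.16246846 -0.03529501] 40.6378448009491
```

Emit:
send_rows(
  plan="0.003 -0.04 0 0 0.3 0 0.01; 0.006 -0.08 0 0.1 0.5 0 0.01; 0.01 -0.12 0 0.1 0.5 0 0.01; 0.013 -0.16 0 0.1 0.5 0 0.01; 0.016 -0.2 0 0.1 0.5 0 0.01; 0.02 -0.24 0 0.1 0.5 0 0.01; 0.023 -0.28 0 0.1 0.5 0 0.01; 0.026 -0.32 0 0.1 0.5 0 0.01; 0.03 -0.36 0 0.1 0.5 0 0.01; 0.033 -0.4 0 0.1 0.5 0 0.01",
)

```text
clock: 4.92
position: [0.4509, -0.3004, 0.1361]
tool_rot: [-3.14, -0.006, -3.034]
force: [0.5, 0.5, -0.9]
grip_width: 0.0189
finger_force: 40.6
```

```bash
python3 go.py "0.455 -0.325 0.14 3.25" "0.455 -0.325 0.045 3.25"; python3 - <<'E'
from h import *
s=imaging.grab_frame('scene')
A=cv2.resize(s['color'][90:290,200:400],(600,600),interpolation=cv2.INTER_CUBIC)
cv2.imwrite('pics/g3.png',A[:,:,::-1])
E
```

```text
t 4.92 q [0.45, 0.52, 0.04, 1.91, -0.02, 0.72, 2.18] p [0.4509, -0.3004, 0.1361] rot [-3.14, -0.006, -3.034] w 0.0189
-0.0014 -0.0249 -0.0039 -0.11 -0.34 -0.04 | rows>= 1
-0.0019 -0.0247 0.0911 -0.11 -0.34 -0.04 | rows>= 3
```

View pics/g3.png

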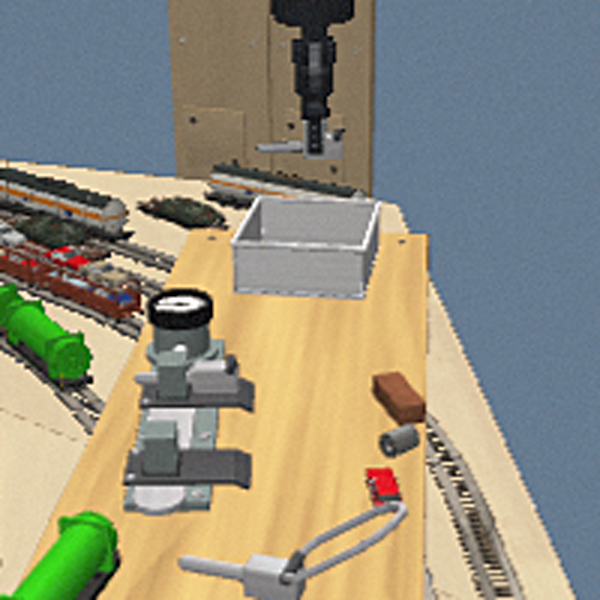

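The pin is held and the left lug is empty. I'll release it in the tin, shifted back 15 mm so the pin is centred.

Emit:
send_rows(
  plan="0.0135 -0.022 0 0 0 0 0.01; 0.0135 -0.022 0.03 0 0 0 0.01; 0.0135 -0.022 0.06 0 0 0 0.01; 0.0135 -0.022 0.088 0 0 0 0.01; 0.0135 -0.022 0.088 0 0 0 0.03; 0.0135 -0.022 0.088 0 0 0 0.04; 0.0135 -0.022 0.088 0 0 0 0.04; 0.0135 -0.022 0.05 0 0 0 0.04; 0.0135 -0.022 0.01 0 0 0 0.04; 0.0135 -0.022 0 0 0 0 0.04",
)

```text
clock: 5.8
position: [0.4423, -0.3229, 0.1427]
tool_rot: [-3.135, 0.0, -3.034]
force: [1.3, -0.0, 1.6]
grip_width: 0.0399
finger_force: 0.0
```

```bash
python3 go.py "0.513 -0.0035 0.14 3.25" "0.513 -0.0035 0.039 3.25"
```

```text
t 5.8 q [0.49, 0.51, 0.04, 1.89, -0.02, 0.73, 2.22] p [0.4423, -0.3229, 0.1427] rot [-3.135, 0.0, -3.034] w 0.0399
-0.1046 0.3100 0.0006 -0.38 0.00 -0.05 | rows>= 8
-0.1046 0.3107 0.1016 -0.38 0.00 -0.05 | rows>= 9
```

Emit:
send_rows(
  plan="-0.013 0.039 0 0 0 0 0.05; -0.026 0.078 0 -0.4 0 0 0.05; -0.039 0.117 0 -0.4 0 0 0.05; -0.052 0.156 0 -0.4 0 0 0.05; -0.065 0.195 0 -0.4 0 0 0.05; -0.078 0.234 0 -0.4 0 0 0.05; -0.091 0.273 0 -0.4 0 0 0.05; -0.105 0.31 0 -0.4 0 0 0.05; -0.105 0.31 0.04 -0.4 0 0 0.05; -0.105 0.31 0.065 -0.4 0 0 0.05",
)

```text
clock: 6.63
position: [0.5125, 0.0012, 0.0705]
tool_rot: [3.136, -0.001, -3.029]
force: [-0.6, -1.5, -1.2]
grip_width: 0.0499
finger_force: 0.0
```

```bash
python3 go.py "0.513 -0.0035 0.039 3.25"
```

```text
t 6.63 q [-0.12, 0.59, 0.01, 2.02, -0.02, 0.54, 1.59] p [0.5125, 0.0012, 0.0705] rot [3.136, -0.001, -3.029] w 0.0499
-0.0000 -0.0049 0.0314 0.34 -0.08 0.25 | rows>= 1
```

Emit:
send_rows(
  plan="0 0 0 0 0 0 0.05; 0 0 0 0 0 0 0.05; 0 0 0 0 0 0 0.05",
)

```text
clock: 6.88
position: [0.5118, -0.0025, 0.0717]
tool_rot: [3.136, -0.004, -3.035]
force: [0.1, -0.3, 0.2]
grip_width: 0.05
finger_force: 0.0
```

```bash
python3 go.py "0.513 -0.0035 0.039 3.25"
```

```text
t 6.88 q [-0.12, 0.59, 0.01, 2.01, -0.02, 0.54, 1.59] p [0.5118, -0.0025, 0.0717] rot [3.136, -0.004, -3.035] w 0.05
-0.0012 -0.0013 0.0327 0.29 -0.23 -0.08 | rows>= 1
```

Emit:
send_rows(
  plan="-0.0012 -0.0013 0.016 0.3 -0.2 0 0.05; -0.0012 -0.0013 0.0327 0.3 -0.2 0 0.05; -0.0012 -0.0013 0.0327 0.3 -0.2 0 0.05; -0.0012 -0.0013 0.0327 0.3 -0.2 0 0.05; -0.0012 -0.0013 0.0327 0.3 -0.2 0 0.01; -0.0012 -0.0013 0.0327 0.3 -0.2 0 0.01; -0.0012 -0.0013 0.0327 0.3 -0.2 0 0.01; -0.0012 -0.0013 0.0327 0.3 -0.2 0 0.01; -0.0012 -0.0013 0.0327 0.3 -0.2 0 0.01; -0.0012 -0.0013 0.0327 0.3 -0.2 0 0.01",
)

```text
clock: 7.72
position: [0.5126, -0.0031, 0.0381]
tool_rot: [3.142, -0.001, -3.034]
force: [-2.5, 0.0, 14.2]
grip_width: 0.0191
finger_force: 38.7
```

```bash
python3 go.py "0.4534 -0.01 0.039 3.25"; python3 -c "
from h import *
o=observe();print(o['force'],o['moment'],o['finger_force'])"
```

```text
t 7.72 q [-0.12, 0.65, 0.01, 2.03, -0.02, 0.47, 1.58] p [0.5126, -0.0031, 0.0381] rot [3.142, -0.001, -3.034] w 0.0191
0.0596 -0.0005 -0.0008 0.00 -0.07 -0.05 | rows>= 2
[-2.46143329  0.03957615 14.18822683] [-0.06865474  0.55059629 -0.07167296] 38.65850865840912
```

Emit:
send_rows(
  plan="0 0 -0.002 0 0 0 0.01; 0.015 0 -0.002 0 0 0 0.01; 0.03 0 -0.002 0 0 0 0.01; 0.045 0 -0.002 0 0 0 0.01; 0.06 0 -0.002 0 0 0 0.01; 0.062 0 -0.002 0 0 0 0.01; 0.062 0 -0.03 0 0 0 0.01; 0.062 0 -0.07 0 0 0 0.01; 0.062 0 -0.1 0 0 0 0.01; 0.062 0 -0.1 0 0 0 0.01",
)

```text
clock: 8.55
position: [0.4533, -0.0096, 0.1422]
tool_rot: [3.142, 0.005, -3.034]
force: [1.5, 1.1, -0.9]
grip_width: 0.0188
finger_force: 39.6
```

Emit:
send_rows(
  plan="0.002 -0.04 0 0 0 0 0.01; 0.004 -0.08 0 0 0 0 0.01; 0.006 -0.12 0 0 0 0 0.01; 0.008 -0.16 0 0 0 0 0.01; 0.01 -0.2 0 0 0 0 0.01; 0.01 -0.23 0 0 0 0 0.01; 0.01 -0.25 0 0 0 0 0.01; 0.01 -0.25 0 0 0 0 0.01; 0.01 -0.25 0 0 0 0 0.01; 0.01 -0.25 0 0 0 0 0.01",
)

```text
clock: 9.38
position: [0.4676, -0.2587, 0.1369]
tool_rot: [3.141, -0.003, -3.033]
force: [-0.0, 0.5, -0.5]
grip_width: 0.0189
finger_force: 39.7
```

```bash
python3 go.py "0.44 -0.275 0.14 3.25" "0.44 -0.275 0.052 3.25"; python3 - <<'E'
from h import *
s=imaging.grab_frame('scene');t=imaging.grab_frame('top')
A=cv2.resize(s['color'][90:250,230:390],(400,400),interpolation=cv2.INTER_CUBIC)
B=cv2.resize(t['color'][150:270,340:460],(400,400),interpolation=cv2.INTER_CUBIC)
cv2.imwrite('pics/g4.png',np.hstack([A,B])[:,:,::-1])
E
```

```text
t 9.38 q [0.36, 0.51, 0.04, 1.92, -0.03, 0.71, 2.1] p [0.4676, -0.2587, 0.1369] rot [3.141, -0.003, -3.033] w 0.0189
0.0292 -0.0132 -0.0030 0.03 -0.17 -0.01 | rows>= 1
0.0290 -0.0133 0.0850 0.03 -0.17 -0.01 | rows>= 3
```

View pics/g4.png

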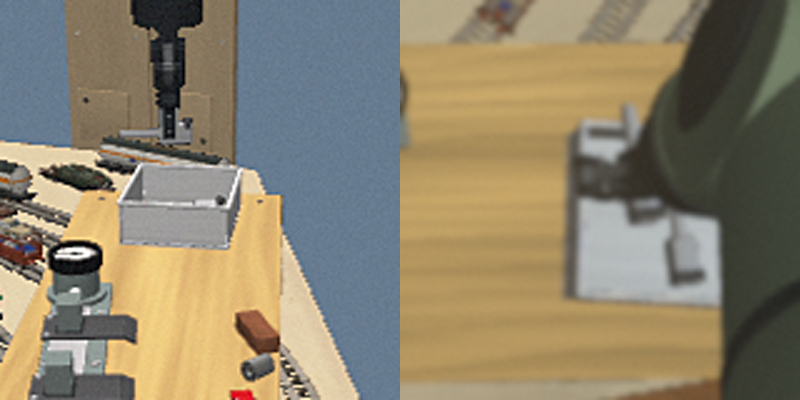

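The first pin is in the tin and the second is held over it. Releasing beside it.

Emit:
send_rows(
  plan="0.029 -0.012 0 0 0 0 0.01; 0.029 -0.012 0.03 0 0 0 0.01; 0.029 -0.012 0.06 0 0 0 0.01; 0.029 -0.012 0.085 0 0 0 0.01; 0.029 -0.012 0.085 0 0 0 0.03; 0.029 -0.012 0.085 0 0 0 0.036; 0.029 -0.012 0.085 0 0 0 0.036; 0.029 -0.012 0.05 0 0 0 0.036; 0.029 -0.012 0.01 0 0 0 0.036; 0.029 -0.012 -0.02 0 0 0 0.036",
)

```text
clock: 10.32
position: [0.4406, -0.2745, 0.1612]
tool_rot: [-3.14, -0.0, -3.034]
force: [1.5, -0.4, 0.8]
grip_width: 0.036
finger_force: 0.0
```

```bash
python3 go.py "0.42 0.05 0.14 3.25" "0.4371 0.2351 0.16 2.929"
```

```text
t 10.32 q [0.4, 0.45, 0.05, 1.95, -0.03, 0.74, 2.15] p [0.4406, -0.2745, 0.1612] rot [-3.14, -0.0, -3.034] w 0.036
-0.0145 0.3249 0.0207 -0.08 -0.02 -0.02 | rows>= 8
-0.0515 0.5071 0.0005 -0.09 -0.01 18.37 | rows>= 13
```

Emit:
send_rows(
  plan="-0.004 0.04 0 0 0 1.5 0.05; -0.008 0.08 0 0 0 3 0.05; -0.012 0.12 0 0 0 4.5 0.05; -0.016 0.16 0 0 0 6 0.05; -0.02 0.2 0 0 0 7.5 0.05; -0.024 0.24 0 0 0 9 0.05; -0.028 0.28 0 0 0 10.5 0.05; -0.03 0.3 0 0 0 12 0.05; -0.03 0.3 0 0 0 12 0.05; -0.03 0.3 0 0 0 12 0.05",
)

```text
clock: 11.15
position: [0.438, 0.0284, 0.1585]
tool_rot: [3.141, -0.001, 3.043]
force: [-1.1, -0.9, -0.6]
grip_width: 0.0501
finger_force: 0.0
```

```bash
python3 go.py "0.4367 0.2349 0.16 2.929" "0.4367 0.2349 0.07 2.929"; python3 - <<'E'
from h import *
t=imaging.grab_frame('top');s=imaging.grab_frame('scene')
for f,n in((t,'top0raw.png'),(s,'scene0raw.png')):
    a=cv2.imread(n)[:,:,::-1]; d=cv2.absdiff(a,f['color']).max(2)>60
    for box,l in(((125,190,100,100),'pins'),((385,175,70,75),'tin')) if f is t else (((255,250,110,90),'pins'),((275,150,60,45),'tin')):
        x,y,w,h=box; print(n,l,d[y:y+h,x:x+w].sum())
E
```

```text
t 11.15 q [-0.24, 0.34, 0.05, 2.14, -0.03, 0.66, 1.3] p [0.438, 0.0284, 0.1585] rot [3.141, -0.001, 3.043] w 0.0501
0.0216 0.2054 -0.0014 0.02 -0.03 6.54 | rows>= 5
0.0215 0.2054 0.0886 0.02 -0.03 6.54 | rows>= 6
top0raw.png pins 0
top0raw.png tin 110
scene0raw.png pins 0
scene0raw.png tin 376
```

Emit:
send_rows(
  plan="0.004 0.04 0 0 0 1.3 0.05; 0.008 0.08 0 0 0 2.6 0.05; 0.012 0.12 0 0 0 3.9 0.05; 0.016 0.16 0 0 0 5.2 0.05; 0.0216 0.2054 0 0 0 6.5 0.05; 0.0216 0.2054 0.03 0 0 6.5 0.05; 0.0216 0.2054 0.06 0 0 6.5 0.05; 0.0216 0.2054 0.09 0 0 6.5 0.05; 0.0216 0.2054 0.09 0 0 6.5 0.05; 0.0216 0.2054 0.09 0 0 6.5 0.05",
)

```text
clock: 12.08
position: [0.4366, 0.2322, 0.0669]
tool_rot: [-3.139, -0.004, 2.925]
force: [0.8, 0.3, 1.3]
grip_width: 0.0499
finger_force: 0.0
```

```bash
python3 go.py "0.4367 0.2349 0.022 2.929"; python3 - <<'E'
from h import *
t=imaging.grab_frame('top');s=imaging.grab_frame('scene')
A=cv2.resize(s['color'][240:320,240:340],(500,400),interpolation=cv2.INTER_CUBIC)
B=cv2.resize(s['color'][150:210,260:345],(300,212),interpolation=cv2.INTER_CUBIC)
B=np.vstack([B,np.zeros((188,300,3),np.uint8)])
cv2.imwrite('pics/g5.png',np.hstack([A,B])[:,:,::-1])
E
```

```text
t 12.08 q [-0.63, 0.58, 0.02, 2.06, -0.03, 0.51, 0.77] p [0.4366, 0.2322, 0.0669] rot [-3.139, -0.004, 2.925] w 0.0499
0.0003 0.0028 0.0449 -0.16 -0.24 -0.22 | rows>= 2
```

View pics/g5.png

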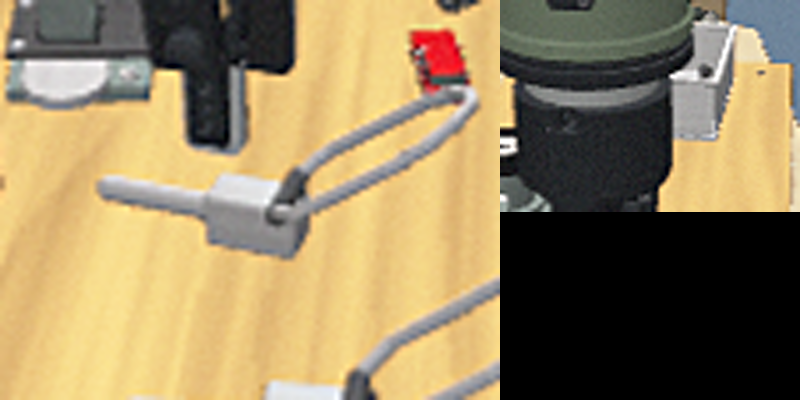

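```bash
python3 - <<'E'
from h import *
s=imaging.grab_frame('scene')
p=np.array([.4366,.2322]);x=np.array([np.cos(-.213),np.sin(-.213)]);y=np.array([-x[1],x[0]])
sh=np.array([.4494,.2322])
for n,q,z in(('tipN',p+y*.025,.070),('headfront top near',sh+y*.01,.038),('headfront bottom near',sh+y*.01,.016),('head rear top near',sh+y*.01-x*.036,.038),('tip',sh+.046*x,.027)):
    u=w2pix(s,[*q,z])[0]; print(n,((u-[240,240])*5).round())
E
```

```text
tipN [219. 145.]
headfront top near [200. 196.]
headfront bottom near [202. 246.]
head rear top near [294. 213.]
tip [ 96. 185.]
```

Emit:
send_rows(
  plan="0.001 0.0028 0.02 -0.16 -0.24 -0.2 0.05; 0.001 0.0028 0.046 -0.16 -0.24 -0.2 0.05; 0.001 0.0028 0.046 -0.16 -0.24 -0.2 0.05; 0.001 0.0028 0.046 -0.16 -0.24 -0.2 0.05; 0.001 0.0028 0.046 -0.16 -0.24 -0.2 0.01; 0.001 0.0028 0.046 -0.16 -0.24 -0.2 0.01; 0.001 0.0028 0.046 -0.16 -0.24 -0.2 0.01; 0.001 0.0028 0.046 -0.16 -0.24 -0.2 0.01; 0.001 0.0028 0.046 -0.16 -0.24 -0.2 0.01; 0.001 0.0028 0.046 -0.16 -0.24 -0.2 0.01",
)

```text
clock: 13.07
position: [0.4368, 0.2369, 0.0225]
tool_rot: [3.138, 0.003, 2.93]
force: [-2.2, -1.9, 17.6]
grip_width: 0.0191
finger_force: 38.6
```

```bash
python3 go.py "0.4367 0.2349 0.022 2.929"; python3 -c "
from h import *
o=observe();print(o['force'],o['moment'],o['finger_force'])"
```

```text
t 13.07 q [-0.63, 0.67, 0.02, 2.07, -0.03, 0.4, 0.77] p [0.4368, 0.2369, 0.0225] rot [3.138, 0.003, 2.93] w 0.0191
-0.0003 -0.0019 0.0005 0.19 0.17 0.06 | rows>= 1
[-2.20364256 -1.93448982 17.57821474] [-0.40917425  0.49004244  0.04788316] 38.64208102226257
```

Emit:
send_rows(
  plan="0 0 -0.01 0 0 0 0.01; 0 0 -0.04 0 0 0 0.01; 0 0 -0.08 0 0 0 0.01; 0 0 -0.115 0 0 0 0.01; 0 -0.03 -0.115 0 0 -3 0.01; 0 -0.06 -0.115 0 0 -6 0.01; 0 -0.09 -0.115 0 0 -9 0.01; 0 -0.12 -0.115 0 0 -12 0.01; 0 -0.12 -0.115 0 0 -12 0.01; 0 -0.12 -0.115 0 0 -12 0.01",
)

```text
clock: 13.9
position: [0.4107, 0.1176, 0.1369]
tool_rot: [3.14, 0.003, 3.137]
force: [0.9, 1.0, -1.5]
grip_width: 0.0188
finger_force: 40.6
```

```bash
python3 go.py "0.4533 -0.0095 0.13 3.25" "0.4533 -0.0095 0.04 3.25"
```

```text
t 13.9 q [-0.4, 0.36, -0.02, 2.19, 0.01, 0.58, 1.14] p [0.4107, 0.1176, 0.1369] rot [3.14, 0.003, 3.137] w 0.0188
-0.0432 -0.1269 0.0068 0.10 0.17 -6.49 | rows>= 4
-0.0429 -0.1271 0.0968 0.10 0.17 -6.49 | rows>= 4
```

Emit:
send_rows(
  plan="-0.01 -0.032 0 0 0 -2 0.01; -0.02 -0.064 0 0 0 -4 0.01; -0.03 -0.096 0 0.1 0.1 -6 0.01; -0.043 -0.127 0 0.1 0.17 -6.5 0.01; -0.043 -0.127 0.03 0.1 0.17 -6.5 0.01; -0.043 -0.127 0.06 0.1 0.17 -6.5 0.01; -0.043 -0.127 0.09 0.1 0.17 -6.5 0.01; -0.043 -0.127 0.097 0.1 0.17 -6.5 0.01; -0.043 -0.127 0.097 0.1 0.17 -6.5 0.01; -0.043 -0.127 0.097 0.1 0.17 -6.5 0.01",
)

```text
clock: 14.73
position: [0.4541, -0.0074, 0.0395]
tool_rot: [-3.141, -0.001, -3.03]
force: [1.3, 0.2, 0.5]
grip_width: 0.0188
finger_force: 40.5
```

```bash
python3 go.py "0.514 -0.0035 0.04 3.25" "0.4533 -0.0095 0.04 3.25"; python3 - <<'E'
from h import *
t=imaging.grab_frame('top');s=imaging.grab_frame('scene')
A=cv2.resize(s['color'][170:250,235:335],(500,400),interpolation=cv2.INTER_CUBIC)
B=cv2.resize(t['color'][150:230,260:320],(300,400),interpolation=cv2.INTER_CUBIC)
cv2.imwrite('pics/g6.png',np.hstack([A,B])[:,:,::-1])
E
```

```text
t 14.73 q [-0.1, 0.59, -0.02, 2.17, 0.03, 0.38, 1.54] p [0.4541, -0.0074, 0.0395] rot [-3.141, -0.001, -3.03] w 0.0188
-0.0600 -0.0028 -0.0005 -0.01 -0.05 0.20 | rows>= 2
0.0010 -0.0020 -0.0005 -0.01 -0.05 0.20 | rows>= 1
```

View pics/g6.png

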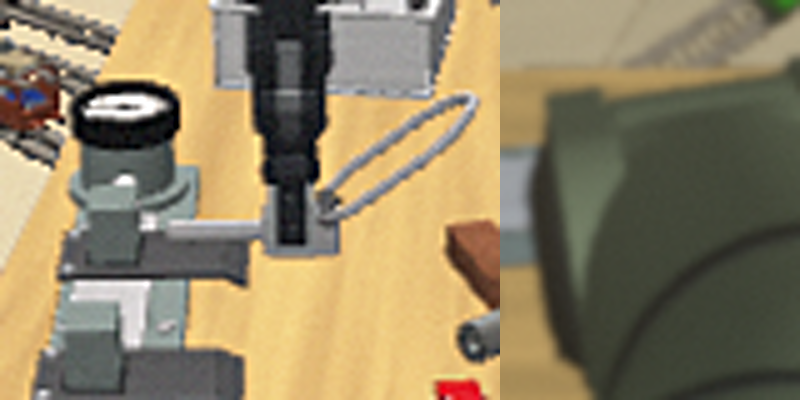

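The shaft is lined up with the right lug and the tin hasn't moved. Inserting.

Emit:
send_rows(
  plan="0 -0.002 -0.0005 0 0 0.2 0.01; 0 -0.002 -0.0005 0 0 0.2 0.01; -0.01 -0.002 -0.0005 0 0 0.2 0.01; -0.02 -0.0022 -0.0005 0 0 0.2 0.01; -0.028 -0.0024 -0.0005 0 0 0.2 0.01; -0.036 -0.0026 -0.0005 0 0 0.2 0.01; -0.044 -0.0028 -0.0005 0 0 0.2 0.01; -0.052 -0.0028 -0.0005 0 0 0.2 0.01; -0.052 -0.0028 -0.0005 0 0 0.2 0.01; -0.052 -0.0028 -0.0005 0 0 0.2 0.01",
)

```text
clock: 15.67
position: [0.5067, -0.0046, 0.0391]
tool_rot: [-3.142, 0.0, -3.033]
force: [2.1, 2.5, 0.4]
grip_width: 0.0191
finger_force: 41.9
```

```bash
python3 go.py "0.514 -0.0035 0.04 3.25"; python3 -c "
from h import *
o=observe();print(o['force'],o['moment'],o['finger_force'])"
```

```text
t 15.67 q [-0.09, 0.64, -0.02, 2.04, 0.03, 0.46, 1.54] p [0.5067, -0.0046, 0.0391] rot [-3.142, 0.0, -3.033] w 0.0191
-0.0074 0.0003 -0.0009 -0.00 0.03 -0.02 | rows>= 1
[2.07124543 2.53561887 0.38934095] [ 0.4980036  -0.62065556  0.06459689] 41.90243124961853
```

Going in freely. I'll push on to contact.

Emit:
send_rows(
  plan="-0.003 0.0003 0 0 0 0 0.01; -0.006 0.0003 0 0 0 0 0.01; -0.008 0.0003 0 0 0 0 0.01; -0.01 0.0003 0 0 0 0 0.01; -0.01 0.0003 0 0 0 0 0.01; -0.01 0.0003 0 0 0 0 0.01",
)

```text
clock: 16.17
position: [0.5147, -0.0036, 0.039]
tool_rot: [-3.141, -0.003, -3.034]
force: [-5.1, 1.4, 6.8]
grip_width: 0.0188
finger_force: 42.7
```

```bash
python3 -c "
from h import *
o=observe();print(o['position'],o['force'],o['moment'],o['finger_force'])"
```

```text
[ 0.51468189 -0.00355827  0.03904433] [-5.05464647  1.36716082  6.82735751] [0.2832063  0.96351094 0.03656319] 42.67653465270996
```

Emit:
send_rows(
  plan="-0.002 0 0 0 0 0 0.01; -0.002 0 0 0 0 0 0.01; -0.002 0 0 0 0 0 0.01; -0.002 0 0 0 0 0 0.01",
)

```text
clock: 16.5
position: [0.5156, -0.0035, 0.039]
tool_rot: [-3.141, -0.005, -3.034]
force: [-11.4, 0.8, 12.1]
grip_width: 0.0187
finger_force: 48.1
```

Emit:
send_rows(
  plan="0.004 0 0 0 0 0 0.01; 0.004 0 0 0 0 0 0.028; 0.004 0 0 0 0 0 0.028; 0.004 0 0 0 0 0 0.028; 0.004 0 -0.02 0 0 0 0.028; 0.004 0 -0.05 0 0 0 0.028; 0.004 0 -0.08 0 0 0 0.028; 0.004 0 -0.08 0 0 0 0.028; 0.004 0 -0.08 0 0 0 0.028",
)

```text
clock: 17.25
position: [0.5145, -0.0037, 0.1204]
tool_rot: [-3.141, 0.002, -3.034]
force: [-0.6, -1.6, -0.1]
grip_width: 0.028
finger_force: 0.0
```

```bash
python3 go.py "0.4187 -0.0139 0.24 3.25" "0.4187 -0.0139 0.092 3.25"; python3 - <<'E'
from h import *
t=imaging.grab_frame('top');s=imaging.grab_frame('scene')
A=cv2.resize(s['color'][170:250,235:335],(750,600),interpolation=cv2.INTER_CUBIC)
cv2.imwrite('pics/g7.png',A[:,:,::-1])
E
```

```text
t 17.25 q [-0.09, 0.51, -0.02, 1.99, 0.02, 0.65, 1.55] p [0.5145, -0.0037, 0.1204] rot [-3.141, 0.002, -3.034] w 0.028
0.0962 0.0001 -0.1198 -0.01 0.10 -0.04 | rows>= 4
0.0964 0.0002 0.0282 -0.01 0.10 -0.04 | rows>= 3
```

View pics/g7.png

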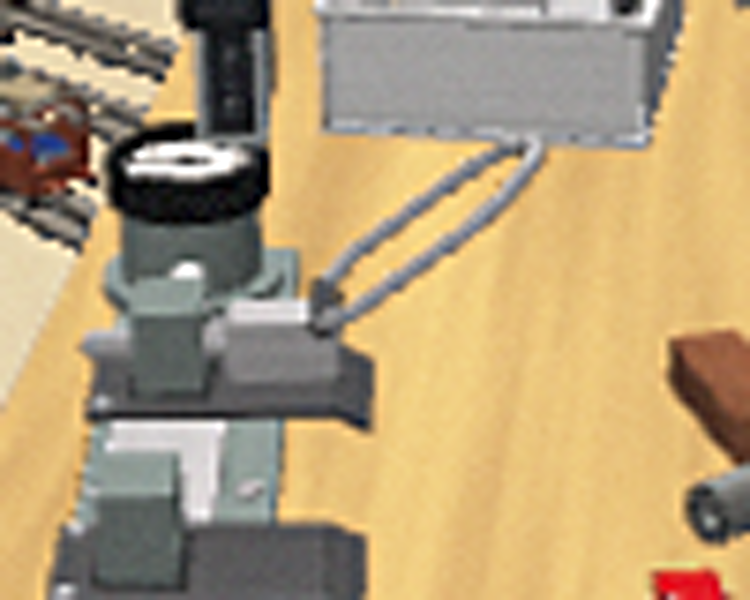

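A gap of about 3 mm shows between the lug and the head, at (205–225,340); the fingers met the lug first. I'll regrip further back and push home.

Emit:
send_rows(
  plan="0.0058 -0.0006 0 0 0 0 0.032; 0.0058 -0.0006 0.03 0 0 0 0.032; 0.0058 -0.0006 0.06 0 0 0 0.032; 0.0058 -0.0006 0.079 0 0 0 0.032; 0.0058 -0.0006 0.079 0 0 0 0.032; 0.0058 -0.0006 0.079 0 0 0 0.01; 0.0058 -0.0006 0.079 0 0 0 0.01; 0.0058 -0.0006 0.079 0 0 0 0.01; 0.0058 -0.0006 0.079 0 0 0 0.01; 0.0058 -0.0006 0.079 0 0 0 0.01",
)

```text
clock: 18.18
position: [0.5082, -0.0049, 0.0408]
tool_rot: [-3.141, 0.0, -3.034]
force: [0.4, 1.5, -1.1]
grip_width: 0.019
finger_force: 42.4
```

Emit:
send_rows(
  plan="-0.001 0 -0.001 0 0 0 0.01; -0.002 0 -0.001 0 0 0 0.01; -0.003 0 -0.001 0 0 0 0.01; -0.004 0 -0.001 0 0 0 0.01; -0.005 0 -0.001 0 0 0 0.01; -0.006 0 -0.001 0 0 0 0.01; -0.006 0 -0.001 0 0 0 0.01; -0.006 0 -0.001 0 0 0 0.01",
)

```text
clock: 18.85
position: [0.513, -0.0044, 0.0409]
tool_rot: [-3.141, -0.003, -3.034]
force: [-5.6, 2.1, 2.0]
grip_width: 0.0191
finger_force: 42.9
```

Emit:
send_rows(
  plan="-0.001 0 0 0 0 0 0.01; -0.002 0 0 0 0 0 0.01; -0.002 0 0 0 0 0 0.01; -0.002 0 0 0 0 0 0.01",
)

```text
clock: 19.18
position: [0.5131, -0.0044, 0.0406]
tool_rot: [-3.141, -0.007, -3.034]
force: [-16.3, 1.2, 9.1]
grip_width: 0.019
finger_force: 43.8
```

Emit:
send_rows(
  plan="0.002 0 0 0 0 0 0.01; 0.002 0 0 0 0 0 0.028; 0.002 0 0 0 0 0 0.028; 0.002 0 0 0 0 0 0.028; 0.002 0 -0.02 0 0 0 0.028; 0.002 0 -0.05 0 0 0 0.028; 0.002 0 -0.08 0 0 0 0.028; 0.002 0 -0.08 0 0 0 0.028; 0.002 0 -0.08 0 0 0 0.028",
)

```text
clock: 19.93
position: [0.515, -0.0043, 0.1226]
tool_rot: [-3.141, 0.002, -3.034]
force: [0.5, 0.8, -1.1]
grip_width: 0.0281
finger_force: 0.0
```

```bash
python3 go.py "0.4187 -0.0139 0.24 3.25" "0.4187 -0.0139 0.092 3.25"; python3 - <<'E'
from h import *
t=imaging.grab_frame('top');s=imaging.grab_frame('scene')
A=cv2.resize(s['color'][195:235,240:290],(750,600),interpolation=cv2.INTER_CUBIC)
cv2.imwrite('pics/g8.png',A[:,:,::-1])
E
```

```text
t 19.93 q [-0.09, 0.5, -0.02, 1.98, 0.02, 0.65, 1.55] p [0.515, -0.0043, 0.1226] rot [-3.141, 0.002, -3.034] w 0.0281
0.0965 0.0008 -0.1177 -0.02 0.14 -0.04 | rows>= 4
0.0969 0.0008 0.0303 -0.02 0.14 -0.04 | rows>= 3
```

View pics/g8.png

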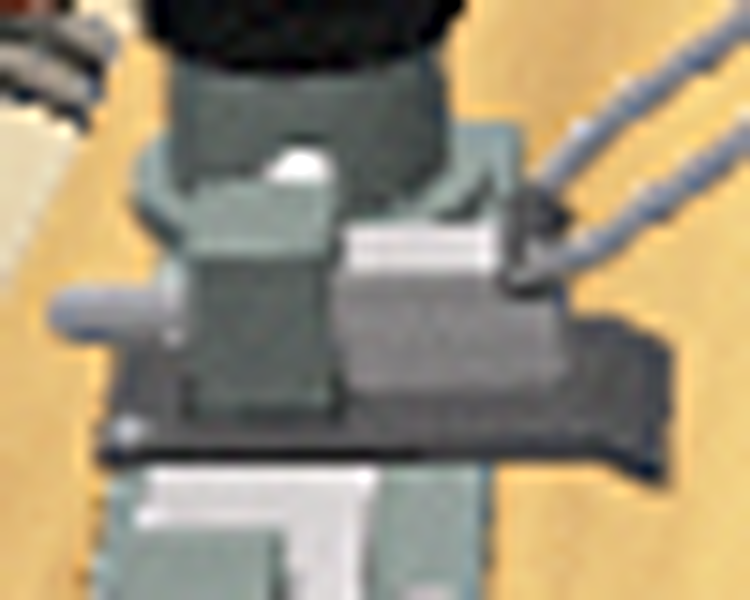

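The pin is now home (16 N without moving), with no gap at (335,320). That was my last permitted picture, so I'll verify numerically from here. Next I'll swing the right ring: shut the fingers, go over the ring and behind it, then push the bow forward.

Emit:
send_rows(
  plan="0 0 -0.035 0 0 0 0; 0 0 -0.07 0 0 0 0; 0 0 -0.095 0 0 0 0; 0.03 0 -0.1 0 0 0 0; 0.06 0 -0.1 0 0 0 0; 0.09 0 -0.1 0 0 0 0; 0.107 0.0008 -0.1 0 0 0 0; 0.107 0.0008 -0.1 0 0 0 0; 0.107 0.0008 -0.1 0 0 0 0; 0.107 0.0008 -0.1 0 0 0 0",
)

```text
clock: 20.87
position: [0.4081, -0.0149, 0.2208]
tool_rot: [-3.141, -0.001, -3.033]
force: [0.8, 0.8, 0.2]
grip_width: 0.0001
finger_force: 0.0
```

```bash
python3 go.py "0.4077 -0.0151 0.22 3.25"  "0.4077 -0.0151 0.085 3.25"
```

```text
t 20.87 q [-0.08, 0.19, -0.03, 2.14, 0.01, 0.81, 1.56] p [0.4081, -0.0149, 0.2208] rot [-3.141, -0.001, -3.033] w 0.0001
0.0004 -0.0002 0.0008 -0.01 -0.08 -0.02 | rows>= 1
0.0002 -0.0002 0.1358 -0.01 -0.08 -0.02 | rows>= 4
```

Emit:
send_rows(
  plan="0.001 0 0.03 0 0 0 0; 0.001 0 0.06 0 0 0 0; 0.001 0 0.09 0 0 0 0; 0.001 0 0.12 0 0 0 0; 0.001 0 0.135 0 0 0 0; 0.001 0 0.135 0 0 0 0; 0.001 0 0.135 0 0 0 0; 0.001 0 0.135 0 0 0 0",
)

```text
clock: 21.53
position: [0.407, -0.0151, 0.0867]
tool_rot: [-3.141, -0.001, -3.034]
force: [0.5, -0.4, -0.1]
grip_width: -0.0001
finger_force: 0.0
```

```bash
python3 go.py "0.4475 -0.0108 0.112 3.25"; python3 - <<'E'
from h import *
# is the open bow where modelled? sample gray-ness along the ring side wire in scene
s=imaging.grab_frame('scene'); face=np.array([.527,-.0021]);a=.1085;x=np.array([np.cos(a),np.sin(a)]);y=np.array([-x[1],x[0]])
hsv=cv2.cvtColor(s['color'],cv2.COLOR_RGB2HSV)
for phi in (37,60,90,188):
    f=np.radians(phi); out=[]
    for r in (30,45,60,70,85):
        for w in ((19,-19) if r<75 else (0,)):
            q=face+x*(-.03-r/1e3*np.cos(f))+y*w/1e3
            u=w2pix(s,[*q,.055+r/1e3*np.sin(f)])[0].round().astype(int); out.append((r,w,*u.tolist(),int(hsv[u[1]-1:u[1]+2,u[0]-1:u[0]+2,1].min())))
    print(phi,out)
E
```

```text
t 21.53 q [-0.09, 0.45, -0.03, 2.27, 0.03, 0.43, 1.54] p [0.407, -0.0151, 0.0867] rot [-3.141, -0.001, -3.034] w -0.0001
-0.0407 -0.0001 -0.0253 -0.01 -0.03 -0.03 | rows>= 2
37 [(30, 19, 284, 208, 10), (30, -19, 285, 201, 36), (45, 19, 290, 204, 14), (45, -19, 290, 197, 6), (60, 19, 295, 200, 18), (60, -19, 295, 194, 48), (70, 19, 298, 198, 8), (70, -19, 298, 191, 13), (85, 0, 303, 191, 9)]
60 [(30, 19, 280, 205, 36), (30, -19, 281, 198, 121), (45, 19, 284, 199, 16), (45, -19, 284, 193, 117), (60, 19, 287, 194, 82), (60, -19, 287, 188, 18), (70, 19, 289, 191, 112), (70, -19, 289, 184, 3), (85, 0, 292, 182, 2)]
90 [(30, 19, 274, 203, 16), (30, -19, 274, 196, 118), (45, 19, 274, 197, 118), (45, -19, 274, 191, 116), (60, 19, 273, 191, 116), (60, -19, 274, 185, 117), (70, 19, 273, 187, 115), (70, -19, 274, 181, 115), (85, 0, 273, 178, 117)]
188 [(30, 19, 261, 217, 4), (30, -19, 262, 210, 6), (45, 19, 255, 218, 16), (45, -19, 256, 211, 16), (60, 19, 249, 219, 3), (60, -19, 250, 212, 14), (70, 19, 244, 219, 118), (70, -19, 246, 212, 101), (85, 0, 239, 217, 55)]
```

The bow is where the model puts it, so I'll push it up and over.

Emit:
send_rows(
  plan="-0.01 0 -0.002 0 0 0 0; -0.02 0 -0.01 0 0 0 0; -0.03 0 -0.018 0 0 0 0; -0.04 0 -0.025 0 0 0 0; -0.05 0 -0.028 0 0 0 0; -0.06 0 -0.031 0 0 0 0; -0.07 0 -0.033 0 0 0 0; -0.077 0 -0.034 0 0 0 0; -0.085 0 -0.034 0 0 0 0; -0.085 0 -0.034 0 0 0 0",
)

```text
clock: 22.42
position: [0.4926, -0.0057, 0.1205]
tool_rot: [-3.142, 0.001, -3.033]
force: [-0.5, -0.0, 0.2]
grip_width: 0.0002
finger_force: 0.0
```

Emit:
send_rows(
  plan="-0.01 0 0 0 0 0 0; -0.02 0 0 0 0 0 0; -0.03 0 0.003 0 0 0 0; -0.04 0 0.006 0 0 0 0; -0.045 0 0.006 0 0 0 0; -0.045 0 0.006 0 0 0 0",
)

```text
clock: 22.92
position: [0.5365, -0.0009, 0.1134]
tool_rot: [-3.141, -0.001, -3.033]
force: [-0.5, -0.8, -0.5]
grip_width: 0.0003
finger_force: 0.0
```

```bash
cat > ring.py <<'E'
from h import *
import sys
face=np.array([.527,-.0021]) if sys.argv[1]=='R' else np.array([.5144,.1122])
s=imaging.grab_frame('scene');a=.1085;x=np.array([np.cos(a),np.sin(a)]);y=np.array([-x[1],x[0]])
hsv=cv2.cvtColor(s['color'],cv2.COLOR_RGB2HSV)
for phi in (37,90,110,188):
    f=np.radians(phi); out=[]
    for r in (45,60,70,85):
        for w in ((19,-19) if r<75 else (0,)):
            q=face+x*(-.03-r/1e3*np.cos(f))+y*w/1e3
            u=w2pix(s,[*q,.055+r/1e3*np.sin(f)])[0].round().astype(int); out.append((r,w,int(hsv[u[1]-1:u[1]+2,u[0]-1:u[0]+2,1].min())))
    print(phi,out)
E
python3 go.py "0.5 -0.005 0.2 3.25"; python3 ring.py R
```

```text
t 22.92 q [-0.09, 0.55, -0.02, 1.93, 0.02, 0.67, 1.55] p [0.5365, -0.0009, 0.1134] rot [-3.141, -0.001, -3.033] w 0.0003
0.0369 -0.0001 -0.0865 -0.01 -0.08 -0.02 | rows>= 3
37 [(45, 19, 111), (45, -19, 112), (60, 19, 112), (60, -19, 115), (70, 19, 113), (70, -19, 115), (85, 0, 119)]
90 [(45, 19, 119), (45, -19, 117), (60, 19, 117), (60, -19, 116), (70, 19, 115), (70, -19, 116), (85, 0, 116)]
110 [(45, 19, 0), (45, -19, 5), (60, 19, 0), (60, -19, 98), (70, 19, 0), (70, -19, 114), (85, 0, 8)]
188 [(45, 19, 3), (45, -19, 13), (60, 19, 3), (60, -19, 12), (70, 19, 9), (70, -19, 8), (85, 0, 8)]
```

The right ring is shut: every shut-position sample is now metal and the open-position samples show wood. On to linchpin A.

Emit:
send_rows(
  plan="0 0 -0.03 0 0 0 0.03; 0 0 -0.07 0 0 0 0.05; 0.015 0.04 -0.07 0 0 1 0.05; 0.03 0.08 -0.07 0 0 2 0.05; 0.045 0.12 -0.07 0 0 3 0.05; 0.06 0.16 -0.07 0 0 4 0.05; 0.075 0.2 -0.07 0 0 5 0.05; 0.08 0.21 -0.07 0 0 6 0.05; 0.08 0.21 -0.07 0 0 7 0.05; 0.08 0.21 -0.07 0 0 7 0.05",
)

```text
clock: 23.8
position: [0.4328, 0.1996, 0.1841]
tool_rot: [-3.141, -0.001, 3.128]
force: [0.3, -0.3, -0.0]
grip_width: 0.0503
finger_force: 0.0
```

```bash
python3 go.py "0.4045 0.3502 0.18 3.1166" "0.4045 0.3502 0.0215 3.1166"; python3 ring.py R; python3 - <<'E'
from h import *
t=imaging.grab_frame('top');s=imaging.grab_frame('scene')
for f,n,b in((t,'top0raw.png',(130,205,35,75)),(s,'scene0raw.png',(255,285,110,60)),(t,'top0raw.png',(385,175,70,75)),(s,'scene0raw.png',(275,150,60,45))):
    a=cv2.imread(n)[:,:,::-1]; d=cv2.absdiff(a,f['color']).max(2)>60; x,y,w,h=b; print(n,b,d[y:y+h,x:x+w].sum())
# scene check of A's corners: low-saturation mask column/row extents of the head+shaft
hsv=cv2.cvtColor(s['color'],cv2.COLOR_RGB2HSV); m=(hsv[:,:,1]<60)
sh=np.array([.4185,.3498]);x=np.array([np.cos(-.025),np.sin(-.025)]);y=np.array([-x[1],x[0]])
print('pred tip',w2pix(s,[*(sh+.046*x),.027])[0].round(1),'front near top/bot',w2pix(s,[[*(sh+y*.01),.038],[*(sh+y*.01),.016]]).round(1).tolist())
for r in range(316,340,2): print(r,''.join('#' if v else '.' for v in m[r,258:335]))
E
```

```text
t 23.8 q [-0.52, 0.35, -0.05, 2.03, 0.02, 0.76, 0.98] p [0.4328, 0.1996, 0.1841] rot [-3.141, -0.001, 3.128] w 0.0503
0.0303 0.1502 0.0041 -0.02 -0.07 0.68 | rows>= 4
0.0301 0.1503 0.1626 -0.02 -0.07 0.68 | rows>= 6
37 [(45, 19, 105), (45, -19, 13), (60, 19, 10), (60, -19, 6), (70, 19, 112), (70, -19, 116), (85, 0, 117)]
90 [(45, 19, 118), (45, -19, 115), (60, 19, 115), (60, -19, 117), (70, 19, 115), (70, -19, 117), (85, 0, 115)]
110 [(45, 19, 13), (45, -19, 0), (60, 19, 0), (60, -19, 87), (70, 19, 0), (70, -19, 118), (85, 0, 116)]
188 [(45, 19, 2), (45, -19, 13), (60, 19, 3), (60, -19, 13), (70, 19, 15), (70, -19, 5), (85, 0, 5)]
top0raw.png (130, 205, 35, 75) 1980
scene0raw.png (255, 285, 110, 60) 109
top0raw.png (385, 175, 70, 75) 105
scene0raw.png (275, 150, 60, 45) 803
pred tip [263.7 322.1] front near top/bot [[290.8, 323.0], [291.0, 334.0]]
316 ....................................#####...........###...................###
318 ...................................######################.............#######
320 .......#################..........#######################.........#######....
322 .......##################################################.....#######........
324 .......##########################################################............
326 .....................########################################................
328 .................................########################....................
330 ..................................######################.....................
332 ..................................######################.....................
334 ..............................................#########......................
336 .............................................................................
338 .............................................................................
```

Emit:
send_rows(
  plan="0.008 0.04 0 0 0 0.7 0.05; 0.016 0.08 0 0 0 0.7 0.05; 0.024 0.12 0 0 0 0.7 0.05; 0.0303 0.1502 0 0 0 0.7 0.05; 0.0303 0.1502 0.04 0 0 0.7 0.05; 0.0303 0.1502 0.08 0 0 0.7 0.05; 0.0303 0.1502 0.11 0 0 0.7 0.05; 0.0303 0.1502 0.11 0 0 0.7 0.05; 0.0303 0.1502 0.11 0 0 0.7 0.05; 0.0303 0.1502 0.11 0 0 0.7 0.05",
)

```text
clock: 24.78
position: [0.4063, 0.3496, 0.0756]
tool_rot: [3.141, -0.0, 3.114]
force: [-0.3, 0.6, 0.2]
grip_width: 0.0497
finger_force: 0.0
```

```bash
python3 go.py "0.4045 0.3502 0.0215 3.1166"
```

```text
t 24.78 q [-0.77, 0.61, -0.07, 1.95, 0.07, 0.58, 0.66] p [0.4063, 0.3496, 0.0756] rot [3.141, -0.0, 3.114] w 0.0497
0.0018 0.0005 0.0541 0.04 -0.00 -0.15 | rows>= 2
```

Emit:
send_rows(
  plan="0.0018 0.0005 0.02 0 0 -0.1 0.05; 0.0018 0.0005 0.04 0 0 -0.1 0.05; 0.0018 0.0005 0.054 0 0 -0.1 0.05; 0.0018 0.0005 0.054 0 0 -0.1 0.05; 0.0018 0.0005 0.054 0 0 -0.1 0.01; 0.0018 0.0005 0.054 0 0 -0.1 0.01; 0.0018 0.0005 0.054 0 0 -0.1 0.01; 0.0018 0.0005 0.054 0 0 -0.1 0.01; 0.0018 0.0005 0.054 0 0 -0.1 0.01; 0.0018 0.0005 0.054 0 0 -0.1 0.01",
)

```text
clock: 25.62
position: [0.4043, 0.3509, 0.022]
tool_rot: [3.14, 0.001, 3.117]
force: [-1.4, -1.8, 11.9]
grip_width: 0.0193
finger_force: 38.9
```

Emit:
send_rows(
  plan="0 0 -0.01 0 0 0 0.01; 0 0 -0.04 0 0 0 0.01; 0 0 -0.08 0 0 0 0.01; 0 0 -0.12 0 0 0 0.01; 0 -0.04 -0.125 0 0 -2 0.01; 0 -0.08 -0.125 0 0 -4 0.01; 0 -0.12 -0.125 0 0 -6 0.01; -0.01 -0.16 -0.125 0 0 -7.6 0.01; -0.01 -0.16 -0.125 0 0 -7.6 0.01; -0.01 -0.16 -0.125 0 0 -7.6 0.01",
)

```text
clock: 26.45
position: [0.4104, 0.1878, 0.1465]
tool_rot: [-3.142, 0.001, -3.038]
force: [-0.1, 1.0, -1.3]
grip_width: 0.0189
finger_force: 40.1
```

```bash
python3 go.py "0.4398 0.1038 0.145 3.25" "0.4398 0.1038 0.04 3.25"
```

```text
t 26.45 q [-0.48, 0.38, -0.1, 2.12, 0.06, 0.64, 1.05] p [0.4104, 0.1878, 0.1465] rot [-3.142, 0.001, -3.038] w 0.0189
-0.0205 -0.0866 0.0016 -0.00 0.03 -0.28 | rows>= 3
-0.0205 -0.0866 0.1066 -0.00 0.03 -0.28 | rows>= 4
```

Emit:
send_rows(
  plan="-0.006 -0.03 0 0 0 0 0.01; -0.013 -0.06 0 0 0 0 0.01; -0.0205 -0.0866 0 0 0 -0.3 0.01; -0.0205 -0.0866 0.03 0 0 -0.3 0.01; -0.0205 -0.0866 0.06 0 0 -0.3 0.01; -0.0205 -0.0866 0.09 0 0 -0.3 0.01; -0.0205 -0.0866 0.107 0 0 -0.3 0.01; -0.0205 -0.0866 0.107 0 0 -0.3 0.01; -0.0205 -0.0866 0.107 0 0 -0.3 0.01; -0.0205 -0.0866 0.107 0 0 -0.3 0.01",
)

```text
clock: 27.28
position: [0.4399, 0.1069, 0.0394]
tool_rot: [3.141, 0.0, -3.028]
force: [0.5, 0.4, -0.6]
grip_width: 0.0191
finger_force: 40.1
```

```bash
python3 go.py "0.4398 0.1038 0.0395 3.25" "0.5005 0.1104 0.0395 3.25"
```

```text
t 27.28 q [-0.32, 0.59, -0.06, 2.17, 0.1, 0.38, 1.22] p [0.4399, 0.1069, 0.0394] rot [3.141, 0.0, -3.028] w 0.0191
0.0004 -0.0031 -0.0001 0.02 0.02 0.31 | rows>= 1
-0.0606 -0.0034 -0.0001 0.02 0.02 0.31 | rows>= 2
```

Emit:
send_rows(
  plan="0 -0.002 0 0 0 0.2 0.01; 0 -0.003 0 0 0 0.3 0.01; 0 -0.003 0 0 0 0.3 0.01; 0 -0.003 0 0 0 0.3 0.01",
)

```text
clock: 27.62
position: [0.4398, 0.1031, 0.0386]
tool_rot: [3.142, -0.0, -3.034]
force: [-0.8, -0.2, -2.1]
grip_width: 0.0189
finger_force: 40.1
```

```bash
python3 go.py "0.4398 0.1038 0.0395 3.25" "0.5005 0.1104 0.0395 3.25"
```

```text
t 27.62 q [-0.31, 0.59, -0.06, 2.18, 0.1, 0.37, 1.22] p [0.4398, 0.1031, 0.0386] rot [3.142, -0.0, -3.034] w 0.0189
-0.0001 0.0007 -0.0009 0.00 -0.02 -0.05 | rows>= 1
-0.0611 0.0007 -0.0009 0.00 -0.02 -0.05 | rows>= 2
```

Emit:
send_rows(
  plan="0 0.0007 -0.0009 0 0 0 0.01; -0.01 0.0007 -0.0009 0 0 0 0.01; -0.02 0.0007 -0.0009 0 0 0 0.01; -0.028 0.0007 -0.0009 0 0 0 0.01; -0.036 0.0007 -0.0009 0 0 0 0.01; -0.044 0.0007 -0.0009 0 0 0 0.01; -0.052 0.0007 -0.0009 0 0 0 0.01; -0.056 0.0007 -0.0009 0 0 0 0.01; -0.056 0.0007 -0.0009 0 0 0 0.01; -0.056 0.0007 -0.0009 0 0 0 0.01",
)

```text
clock: 28.45
position: [0.4957, 0.11, 0.0389]
tool_rot: [3.142, -0.0, -3.034]
force: [1.5, 0.7, 1.5]
grip_width: 0.0189
finger_force: 41.6
```

Emit:
send_rows(
  plan="-0.002 0 0 0 0 0 0.01; -0.004 0 0 0 0 0 0.01; -0.006 0 0 0 0 0 0.01; -0.007 0 0 0 0 0 0.01; -0.007 0 0 0 0 0 0.01; -0.007 0 0 0 0 0 0.01",
)

```text
clock: 28.95
position: [0.5023, 0.1106, 0.0389]
tool_rot: [-3.141, -0.001, -3.034]
force: [-0.1, 1.6, 0.5]
grip_width: 0.019
finger_force: 41.6
```

Emit:
send_rows(
  plan="-0.001 0 0 0 0 0 0.01; -0.002 0 0 0 0 0 0.01; -0.003 0 0 0 0 0 0.01; -0.004 0 0 0 0 0 0.01; -0.004 0 0 0 0 0 0.01; -0.004 0 0 0 0 0 0.01",
)

```text
clock: 29.45
position: [0.5035, 0.1107, 0.0388]
tool_rot: [-3.141, -0.006, -3.033]
force: [-19.5, 0.3, 19.3]
grip_width: 0.0188
finger_force: 50.9
```

Probably finger contact again, as on the right. I'll relax, regrip 6 mm back and push.

Emit:
send_rows(
  plan="0.003 0 -0.002 0 0 0 0.01; 0.003 0 -0.002 0 0 0 0.03; 0.003 0 -0.002 0 0 0 0.03; 0.006 0 -0.002 0 0 0 0.03; 0.01 0 -0.002 0 0 0 0.03; 0.01 0 -0.002 0 0 0 0.03; 0.01 0 -0.002 0 0 0 0.01; 0.01 0 -0.002 0 0 0 0.01; 0.01 0 -0.002 0 0 0 0.01; 0.01 0 -0.002 0 0 0 0.01",
)

```text
clock: 30.28
position: [0.496, 0.1099, 0.041]
tool_rot: [-3.141, -0.002, -3.034]
force: [-2.6, 0.3, 7.4]
grip_width: 0.0187
finger_force: 39.2
```

Emit:
send_rows(
  plan="-0.001 0 0 0 0 0 0.01; -0.002 0 0 0 0 0 0.01; -0.003 0 0 0 0 0 0.01; -0.004 0 0 0 0 0 0.01; -0.005 0 0 0 0 0 0.01; -0.006 0 0 0 0 0 0.01; -0.006 0 0 0 0 0 0.01; -0.006 0 0 0 0 0 0.01",
)

```text
clock: 30.95
position: [0.4993, 0.1101, 0.041]
tool_rot: [-3.14, -0.007, -3.033]
force: [-20.1, -1.7, 26.8]
grip_width: 0.0192
finger_force: 41.8
```

Emit:
send_rows(
  plan="0 0 -0.001 0 0 0 0.01; -0.001 0 -0.001 0 0 0 0.01; -0.001 0 -0.001 0 0 0 0.01",
  grip_force=80,
)

```text
clock: 31.2
position: [0.4993, 0.1102, 0.0412]
tool_rot: [-3.14, -0.009, -3.033]
force: [-21.8, -0.3, 12.3]
grip_width: 0.0177
finger_force: 81.1
```

```bash
python3 - <<'E'
from h import *
s=imaging.grab_frame('scene')
# compare lug-to-head gap: shaft tip protrusion beyond lug for L and R; shoulder home => tip at face+46
a=.1085;x=np.array([np.cos(a),np.sin(a)]);y=np.array([-x[1],x[0]])
hsv=cv2.cvtColor(s['color'],cv2.COLOR_RGB2HSV); g=s['color'].astype(int)
for n,f in(('R',np.array([.527,-.0021])),('L',np.array([.5144,.1122]))):
    print(n,'home tip px',w2pix(s,[*(f+.046*x),.043])[0].round(1),'lug far edge',w2pix(s,[*(f+.022*x+.013*y),.043])[0].round(1),'face near',w2pix(s,[*(f+.013*y),.043])[0].round(1))
    u=w2pix(s,[*(f+.046*x),.043])[0].round().astype(int)
    for r in range(u[1]-4,u[1]+5,1): print(r,' '.join(f'{v:3d}' for v in hsv[r,u[0]-9:u[0]+12,1]))
    print('gap rows (value)'); u=w2pix(s,[*(f+.005*y),.05])[0].round().astype(int)
    for r in range(u[1]-1,u[1]+6): print(r,u[0]-8,' '.join(f'{v:3d}' for v in hsv[r,u[0]-8:u[0]+14,2]))
E
```

```text
R home tip px [242.4 216.6] lug far edge [252.1 218.9] face near [261.6 218.8]
213  56  56  57  60  62  60  63  52  10  20  21  41  60 112  79  73  74  14   9  14  20
214  57  60  57  58  59  61  29  10  32  82  88  17   7  16   4   4   7   6   5  10  14
215  54  56  56  56  58  45   5  14  79 147  52   8   3   6   5   5   6  11   9   8  19
216  58  56  60  56  61  52   9  10  28  95  41   6   6   4   8   0   8  10   8   8  13
217  53  57  55  59  54  70  86  10  10   8   9   7   4   5   3   5   3   1   8   0   4
218  55  58  57  52  53  95 126  77  27  16  28  19  18  11   8   6   6   8   6   2   4
219  56  60  56  58  64 111 125 126 123 133 116  92  81  92  23   3   3  11   6   3  23
220  61  57  53  50  96 124 124 125 123 124 123 125 123 129  80  28   6   0   3  18  20
221  65  61  53  62 114 122 122 120 126 121 117 129 123 130  52  23   3   6   8  28  18
gap rows (value)
214 254 102  58  55  53  51  89  95  98 104 100  81  54  47  52  43  41  36  31  78 116  83  47
215 254  96  54  37  35  39  56  73  78  79  73  58  39  37  42  35  45  32  38  63 133 117 132
216 254 164 122  47 
[... 1319 characters left out ...]
 11  12  24
gap rows (value)
238 250  98  95 100  97  97  99  94 101  80 133 137 124  59  37  42  37  37  30  42 132 137  63
239 250  94  97  98  99  97  99  94 100  98 133 137 125  60  29  40  58  47  39  41 133 131 115
240 250  97  97  97 103 105 104  99  99  97 125 139 117  63  32  28  54  46  29  23 130 130 138
241 250 101  97  99 101  98 100  95  99  96 129 142 146  69  31  43  50  46  29  14 128 132 135
242 250 104 101  93  96 103 106 101 103  89 137 136 140  62  10  22  19  13  22  12 126 136 134
243 250  98 100  99 100 104  99  97  94 100 133 135 139  98  73  79  78 103 103 107 130 135 136
244 250 102  97  97  99  96  98  99 100  85 130 141 134 134 142 133 139 141 139 139 140 133 131
```

The left pin is home: the tip is at column 237 against 236.9 predicted, and the head meets the lug. Releasing and going behind its ring.

Emit:
send_rows(
  plan="0.0035 0 0 0 0 0 0.01; 0.0035 0 0 0 0 0 0.028; 0.0035 0 0 0 0 0 0.028; 0.0035 0 0 0 0 0 0.028; 0.0035 0 -0.03 0 0 0 0.028; 0.0035 0 -0.07 0 0 0 0.028; 0.0035 0 -0.11 0 0 0 0.028; 0.0035 0 -0.15 0 0 0 0; 0.0035 0 -0.18 0 0 0 0; 0.0035 0 -0.18 0 0 0 0",
  grip_force=40,
)

```text
clock: 32.08
position: [0.5024, 0.111, 0.2278]
tool_rot: [3.14, 0.007, -3.034]
force: [0.1, 0.8, -0.2]
grip_width: -0.0003
finger_force: 0.0
```

```bash
python3 ring.py L; python3 go.py "0.3951 0.0992 0.22 3.25"
```

```text
37 [(45, 19, 5), (45, -19, 17), (60, 19, 18), (60, -19, 47), (70, 19, 12), (70, -19, 18), (85, 0, 4)]
90 [(45, 19, 3), (45, -19, 2), (60, 19, 2), (60, -19, 3), (70, 19, 2), (70, -19, 118), (85, 0, 119)]
110 [(45, 19, 3), (45, -19, 3), (60, 19, 1), (60, -19, 5), (70, 19, 16), (70, -19, 16), (85, 0, 10)]
188 [(45, 19, 13), (45, -19, 14), (60, 19, 3), (60, -19, 7), (70, 19, 121), (70, -19, 117), (85, 0, 119)]
t 32.13 q [-0.26, 0.35, -0.1, 1.9, 0.04, 0.89, 1.3] p [0.5015, 0.1107, 0.225] rot [3.141, 0.005, -3.034] w -0.0002
0.1070 -0.0000 0.0045 0.05 0.27 -0.05 | rows>= 3
```

Emit:
send_rows(
  plan="0.035 0 0 0 0.2 0 0; 0.07 0 0 0 0.2 0 0; 0.107 0 0 0 0.2 0 0; 0.107 0 0 0 0.2 0 0; 0.107 0 0.03 0 0.2 0 0; 0.107 0 0.06 0 0.2 0 0; 0.107 0 0.08 0 0.2 0 0; 0.107 0 0.08 0 0.2 0 0; 0.107 0 0.08 0 0.2 0 0; 0.107 0 0.08 0 0.2 0 0",
)

```text
clock: 32.97
position: [0.3937, 0.0989, 0.1427]
tool_rot: [-3.142, -0.004, -3.034]
force: [0.2, 0.2, -0.1]
grip_width: 0.0003
finger_force: 0.0
```

```bash
python3 go.py "0.3951 0.0992 0.086 3.25"
```

```text
t 32.97 q [-0.3, 0.33, -0.12, 2.22, 0.06, 0.59, 1.22] p [0.3937, 0.0989, 0.1427] rot [-3.142, -0.004, -3.034] w 0.0003
-0.0017 0.0001 0.0567 -0.00 -0.25 -0.03 | rows>= 2
```

Emit:
send_rows(
  plan="0 0 0.03 0 -0.2 0 0; 0 0 0.056 0 -0.2 0 0; 0 0 0.056 0 -0.2 0 0; 0 0 0.056 0 -0.2 0 0; 0 0 0.056 0 -0.2 0 0",
)

```text
clock: 33.38
position: [0.3938, 0.099, 0.0875]
tool_rot: [3.141, 0.0, -3.034]
force: [1.5, 0.3, 0.4]
grip_width: -0.0001
finger_force: 0.0
```

Emit:
send_rows(
  plan="-0.01 0 -0.002 0 0 0 0; -0.02 0 -0.01 0 0 0 0; -0.03 0 -0.018 0 0 0 0; -0.04 0 -0.025 0 0 0 0; -0.05 0 -0.028 0 0 0 0; -0.06 0 -0.031 0 0 0 0; -0.07 0 -0.033 0 0 0 0; -0.077 0 -0.034 0 0 0 0; -0.086 0 -0.034 0 0 0 0; -0.086 0 -0.034 0 0 0 0",
)

```text
clock: 34.22
position: [0.4805, 0.1083, 0.1207]
tool_rot: [3.141, 0.001, -3.034]
force: [-1.0, -0.6, -0.1]
grip_width: 0.0
finger_force: 0.0
```

Emit:
send_rows(
  plan="-0.01 0 0 0 0 0 0; -0.02 0 0 0 0 0 0; -0.03 0 0.003 0 0 0 0; -0.04 0 0.006 0 0 0 0; -0.045 0 0.006 0 0 0 0; -0.045 0 0.006 0 0 0 0",
)

```text
clock: 34.72
position: [0.5242, 0.113, 0.1133]
tool_rot: [-3.141, -0.001, -3.034]
force: [-0.1, -0.1, -0.7]
grip_width: -0.0001
finger_force: 0.0
```

```bash
python3 ring.py L; python3 ring.py R; python3 go.py "0.5465 -0.0885 0.16 3.25"
```

```text
37 [(45, 19, 113), (45, -19, 111), (60, 19, 113), (60, -19, 114), (70, 19, 118), (70, -19, 112), (85, 0, 119)]
90 [(45, 19, 2), (45, -19, 0), (60, 19, 1), (60, -19, 4), (70, 19, 3), (70, -19, 120), (85, 0, 116)]
110 [(45, 19, 3), (45, -19, 3), (60, 19, 1), (60, -19, 7), (70, 19, 11), (70, -19, 11), (85, 0, 5)]
188 [(45, 19, 2), (45, -19, 16), (60, 19, 2), (60, -19, 7), (70, 19, 5), (70, -19, 8), (85, 0, 5)]
37 [(45, 19, 112), (45, -19, 113), (60, 19, 114), (60, -19, 114), (70, 19, 114), (70, -19, 115), (85, 0, 117)]
90 [(45, 19, 116), (45, -19, 117), (60, 19, 117), (60, -19, 116), (70, 19, 116), (70, -19, 118), (85, 0, 114)]
110 [(45, 19, 10), (45, -19, 3), (60, 19, 0), (60, -19, 85), (70, 19, 0), (70, -19, 113), (85, 0, 56)]
188 [(45, 19, 1), (45, -19, 2), (60, 19, 5), (60, -19, 11), (70, 19, 13), (70, -19, 7), (85, 0, 10)]
t 34.82 q [-0.25, 0.54, -0.1, 1.93, 0.08, 0.67, 1.28] p [0.5231, 0.1128, 0.1135] rot [-3.141, -0.002, -3.034] w 0.0
-0.0015 -0.2027 -0.0464 -0.02 -0.11 -0.03 | rows>= 5
```

Both rings are shut. Now measuring the dial by polar sampling, from the first top frame since the dial hasn't moved.

```bash
cat > dial.py <<'E'
from h import *
import sys
f=imaging.grab_frame('top')
if len(sys.argv)>1: f=dict(f); f['color']=cv2.imread(sys.argv[1])[:,:,::-1].copy()
g=cv2.cvtColor(f['color'],cv2.COLOR_RGB2GRAY).astype(np.float32)
def samp(P): 
    u=w2pix(f,P).astype(np.float32); return cv2.remap(g,u[:,0].reshape(1,-1),u[:,1].reshape(1,-1),cv2.INTER_CUBIC)[0]
A=np.radians(np.arange(0,360,2)); 
def ring(c,r,z): return samp(np.c_[c[0]+r*np.cos(A),c[1]+r*np.sin(A),np.full(len(A),z)])
# centre: dark ring 24..27 minus white disc 10..19 score
from scipy.optimize import minimize
def cost(c): return np.mean([np.median(ring(c,r,.074)) for r in(.024,.026)])-np.mean([ring(c,r,.074).mean() for r in(.014,.018,.020)])-np.mean(ring(c,.030,.074))*.5
best=min(((cost((x,y)),x,y) for x in np.arange(.540,.553,.0005) for y in np.arange(-.095,-.082,.0005)))
print('centre',best); c=best[1:]
rim=np.mean([ring(c,r,.074) for r in(.0235,.025,.0265)],0); mk=np.mean([ring(c,r,.074) for r in(.015,.017,.019)],0)
nd=np.mean([ring(c,r,.072) for r in(.008,.010,.012,.014)],0)
def peak(v,s=1):
    w=s*(v-np.median(v)); i=np.argmax(w); k=np.arange(i-6,i+7); q=np.clip(w[k%len(A)]-.25*w[i],0,None); return np.sum(k*q)/q.sum()*2
print('rib deg',peak(rim),'line deg',peak(mk,-1),'needle deg',peak(nd,-1))
print('rim',rim[::3].astype(int).tolist());print('mk',mk[::3].astype(int).tolist());print('nd',nd[::3].astype(int).tolist())
E
python3 dial.py top0raw.png
```

```text
centre (np.float32(-159.71637), np.float64(0.5454999999999994), np.float64(-0.0865))
rib deg 51.49740498331453 line deg 56.57413185410117 needle deg 355.64630509480725
rim [79, 82, 82, 81, 81, 85, 90, 104, 133, 139, 108, 80, 74, 76, 75, 73, 75, 84, 87, 83, 73, 66, 63, 63, 61, 62, 61, 63, 63, 65, 67, 68, 71, 75, 75, 76, 78, 81, 80, 76, 75, 79, 87, 91, 94, 93, 90, 86, 83, 84, 82, 78, 77, 80, 80, 82, 81, 77, 78, 80]
mk [164, 173, 185, 191, 192, 191, 186, 172, 156, 144, 144, 157, 172, 181, 184, 186, 187, 189, 188, 187, 186, 182, 182, 180, 177, 179, 183, 184, 184, 185, 185, 186, 188, 188, 189, 192, 195, 197, 194, 187, 182, 185, 190, 193, 197, 197, 193, 192, 189, 190, 192, 191, 191, 192, 193, 193, 191, 184, 172, 162]
nd [175, 182, 191, 198, 201, 199, 194, 188, 183, 181, 184, 191, 199, 204, 208, 208, 209, 208, 207, 207, 207, 206, 205, 204, 202, 201, 200, 200, 199, 198, 197, 196, 196, 198, 199, 202, 205, 206, 206, 206, 205, 206, 207, 208, 209, 209, 208, 207, 207, 206, 207, 208, 207, 206, 203, 199, 193, 185, 177, 173]
```

Emit:
send_rows(
  plan="0 0 -0.03 0 0 0 0.03; 0 0 -0.05 0 0 6 0.06; 0 -0.03 -0.05 0 0 13 0.078; 0 -0.06 -0.05 0 0 20 0.078; 0 -0.09 -0.05 0 0 27 0.078; -0.003 -0.12 -0.05 0 0 34 0.078; -0.003 -0.15 -0.05 0 0 41 0.078; -0.003 -0.18 -0.05 0 0 48 0.078; -0.003 -0.2 -0.05 0 0 55 0.078; -0.003 -0.2 -0.05 0 0 60 0.078",
)

```text
clock: 35.7
position: [0.5475, -0.0903, 0.1642]
tool_rot: [-3.14, 0.001, 2.191]
force: [-0.2, -0.5, -0.5]
grip_width: 0.0779
finger_force: 0.0
```

Emit:
send_rows(
  plan="0 0 0 0 0 6 0.078; 0 0 0 0 0 12 0.078; 0 0 0 0 0 18 0.078; 0 0 0 0 0 24 0.078; 0 0 0 0 0 29 0.078; 0 0 0 0 0 29 0.078; 0 0 0 0 0 29 0.078; 0 0 0 0 0 29 0.078",
)

```text
clock: 36.37
position: [0.5478, -0.0854, 0.1639]
tool_rot: [-3.14, -0.0, 1.7]
force: [0.6, -0.2, 0.4]
grip_width: 0.0782
finger_force: 0.0
```

```bash
python3 go.py "0.546 -0.0875 0.12 1.658" "0.546 -0.0875 0.043 1.658"
```

```text
t 36.37 q [-0.19, 0.52, 0.32, 1.86, -0.22, 0.8, 0.38] p [0.5478, -0.0854, 0.1639] rot [-3.14, -0.0, 1.7] w 0.0782
-0.0019 -0.0020 0.0439 -0.07 0.00 2.38 | rows>= 2
-0.0019 -0.0019 0.1209 -0.07 0.00 2.38 | rows>= 3
```

Emit:
send_rows(
  plan="-0.0019 -0.002 0.03 0 0 2.4 0.078; -0.0019 -0.002 0.06 0 0 2.4 0.078; -0.0019 -0.002 0.09 0 0 2.4 0.078; -0.0019 -0.002 0.11 0 0 2.4 0.078; -0.0019 -0.002 0.121 0 0 2.4 0.078; -0.0019 -0.002 0.121 0 0 2.4 0.078; -0.0019 -0.002 0.121 0 0 2.4 0.078",
)

```text
clock: 36.95
position: [0.5462, -0.088, 0.0433]
tool_rot: [-3.14, 0.0, 1.655]
force: [1.0, 0.2, 0.2]
grip_width: 0.078
finger_force: 0.0
```

Emit:
send_rows(
  plan="0 0 0 0 0 0 0.06; 0 0 0 0 0 0 0.05; 0 0 0 0 0 0 0.05; 0 0 0 0 0 0 0.05; 0 0 0 0 0 0 0.05; 0 0 0 0 0 0 0.05",
  grip_force=25,
)

```text
clock: 37.45
position: [0.5467, -0.0878, 0.0444]
tool_rot: [3.141, 0.0, 1.655]
force: [-2.8, -0.4, 9.3]
grip_width: 0.0555
finger_force: 24.5
```

```bash
python3 go.py "0.546 -0.0875 0.043 1.658";python3 -c "
from h import *
o=observe();print(o['force'],o['moment'],o['finger_force'])"
```

```text
t 37.45 q [-0.12, 0.7, 0.25, 1.93, -0.31, 0.55, 0.42] p [0.5467, -0.0878, 0.0444] rot [3.141, 0.0, 1.655] w 0.0555
0.0004 -0.0006 0.0014 0.04 0.02 -0.19 | rows>= 1
[-2.81741067 -0.43777465  9.34967549] [-0.03743451  0.70983335  0.08136121] 24.481936991214752
```

Emit:
send_rows(
  plan="0 0 -0.001 0 0 5 0.05; 0 0 -0.001 0 0 10 0.05; 0 0 -0.001 0 0 15 0.05; 0 0 -0.001 0 0 20 0.05; 0 0 -0.001 0 0 25 0.05; 0 0 -0.001 0 0 30 0.05; 0 0 -0.001 0 0 34 0.05; 0 0 -0.001 0 0 34 0.05; 0 0 -0.001 0 0 34 0.05",
)

```text
clock: 38.2
position: [0.5459, -0.0877, 0.0445]
tool_rot: [-3.141, 0.001, 1.063]
force: [-5.6, -1.1, 5.0]
grip_width: 0.0549
finger_force: 34.2
```

Emit:
send_rows(
  plan="0 0 0 0 0 5 0.05; 0 0 0 0 0 10 0.05; 0 0 0 0 0 15 0.05; 0 0 0 0 0 20 0.05; 0 0 0 0 0 22 0.05; 0 0 0 0 0 22 0.05; 0 0 0 0 0 22 0.05; 0 0 0 0 0 22 0.05",
)

```text
clock: 38.87
position: [0.5456, -0.0874, 0.0444]
tool_rot: [-3.14, 0.001, 0.68]
force: [-8.5, 1.5, 9.5]
grip_width: 0.055
finger_force: 34.8
```

Emit:
send_rows(
  plan="0 0 0 0 0 0 0.06; 0 0 0 0 0 0 0.078; 0 0 0 0 0 0 0.078; 0 0 0 0 0 0 0.078; 0 0 -0.04 0 0 0 0.078; 0 0 -0.08 0 0 0 0.078; 0 0 -0.12 0 0 0 0.078; 0 0 -0.12 0 0 0 0.078; 0 0 -0.12 0 0 0 0.078",
)

```text
clock: 39.62
position: [0.5473, -0.0876, 0.1658]
tool_rot: [3.14, -0.002, 0.678]
force: [-0.1, -0.5, -1.3]
grip_width: 0.0776
finger_force: 0.0
```

```bash
python3 go.py "0.47 0.2 0.18 0.675"; python3 dial.py; python3 ring.py R; python3 ring.py L
```

```text
t 39.62 q [-0.41, 0.59, 0.66, 1.88, -0.48, 0.84, -0.39] p [0.5473, -0.0876, 0.1658] rot [3.14, -0.002, 0.678] w 0.0776
0.1202 -0.2724 -0.0144 0.09 -0.13 0.17 | rows>= 8
centre (np.float32(-35.913826), np.float64(0.5529999999999986), np.float64(-0.095))
rib deg 252.18044557237764 line deg 132.01128143125882 needle deg 151.96125871392934
rim [116, 117, 117, 115, 114, 114, 113, 113, 113, 113, 113, 112, 103, 83, 62, 55, 55, 55, 55, 56, 57, 61, 68, 73, 78, 81, 82, 79, 72, 63, 59, 58, 58, 58, 59, 59, 66, 92, 116, 125, 125, 126, 128, 126, 126, 126, 125, 126, 126, 124, 126, 124, 124, 123, 122, 121, 120, 120, 119, 119]
mk [119, 118, 118, 118, 117, 117, 117, 116, 117, 117, 116, 115, 110, 96, 80, 64, 56, 56, 56, 56, 57, 57, 56, 56, 57, 57, 56, 58, 58, 57, 57, 57, 57, 58, 61, 70, 86, 106, 118, 124, 126, 125, 125, 125, 125, 125, 124, 124, 124, 124, 124, 123, 122, 122, 122, 121, 121, 120, 121, 120]
nd [120, 119, 119, 119, 119, 118, 118, 118, 118, 118, 118, 116, 112, 105, 95, 85, 75, 70, 64, 61, 59, 58, 58, 58, 58, 58, 58, 59, 59, 60, 61, 63, 67, 72, 78, 89, 99, 110, 118, 122, 123, 124, 124, 124, 1
[... 215 characters left out ...]
19, 117), (60, 19, 117), (60, -19, 116), (70, 19, 115), (70, -19, 115), (85, 0, 116)]
110 [(45, 19, 10), (45, -19, 0), (60, 19, 0), (60, -19, 82), (70, 19, 0), (70, -19, 116), (85, 0, 119)]
188 [(45, 19, 2), (45, -19, 15), (60, 19, 2), (60, -19, 9), (70, 19, 15), (70, -19, 4), (85, 0, 6)]
37 [(45, 19, 113), (45, -19, 114), (60, 19, 110), (60, -19, 114), (70, 19, 114), (70, -19, 113), (85, 0, 118)]
90 [(45, 19, 0), (45, -19, 1), (60, 19, 0), (60, -19, 3), (70, 19, 2), (70, -19, 118), (85, 0, 120)]
110 [(45, 19, 3), (45, -19, 3), (60, 19, 1), (60, -19, 3), (70, 19, 8), (70, -19, 13), (85, 0, 12)]
188 [(45, 19, 2), (45, -19, 12), (60, 19, 3), (60, -19, 1), (70, 19, 3), (70, -19, 8), (85, 0, 9)]
```

Rings are still shut. I'll move the arm clear so the camera can see the dial.

Emit:
send_rows(
  plan="0.015 -0.034 0 0 0 0 0.078; 0.03 -0.068 0 0 0 0 0.078; 0.045 -0.102 0 0 0 0 0.078; 0.06 -0.136 0 0 0 0 0.078; 0.075 -0.17 0 0 0 0 0.078; 0.09 -0.204 0 0 0 0 0.078; 0.105 -0.238 0 0 0 0 0.078; 0.12 -0.272 0 0 0 0 0.078; 0.12 -0.272 0 0 0 0 0.078; 0.12 -0.272 0 0 0 0 0.078",
)

```text
clock: 40.6
position: [0.4683, 0.201, 0.1627]
tool_rot: [-3.141, 0.003, 0.681]
force: [0.4, -1.6, -0.4]
grip_width: 0.0781
finger_force: 0.0
```

```bash
python3 dial.py; python3 go.py "0.5465 -0.0878 0.16 1.2"
```

```text
centre (np.float32(-172.25146), np.float64(0.5454999999999994), np.float64(-0.087))
rib deg -0.414056939217255 line deg -0.7517986946327825 needle deg 358.3290625902924
rim [145, 123, 91, 84, 89, 92, 89, 87, 89, 88, 84, 81, 83, 88, 89, 86, 88, 91, 90, 87, 80, 70, 69, 71, 72, 70, 69, 69, 69, 71, 72, 74, 75, 78, 79, 80, 78, 79, 82, 82, 84, 87, 91, 96, 97, 95, 90, 91, 92, 91, 88, 83, 84, 85, 85, 86, 85, 83, 95, 127]
mk [140, 156, 179, 196, 206, 210, 209, 208, 209, 208, 209, 206, 206, 206, 203, 197, 197, 201, 205, 211, 212, 208, 207, 203, 197, 196, 195, 193, 193, 193, 192, 192, 195, 200, 207, 209, 207, 207, 208, 207, 206, 206, 205, 205, 205, 200, 196, 200, 204, 203, 198, 193, 193, 198, 203, 204, 202, 193, 172, 149]
nd [167, 175, 191, 205, 214, 218, 220, 221, 222, 222, 221, 221, 220, 219, 217, 216, 217, 219, 220, 221, 221, 221, 221, 220, 218, 216, 214, 213, 211, 209, 208, 208, 210, 213, 216, 219, 220, 220, 221, 221, 221, 222, 221, 220, 219, 217, 218, 218, 219, 219, 219, 219, 219, 220, 219, 216, 210, 198, 184, 170]
t 40.65 q [-1.03, 0.54, 0.7, 1.99, -0.48, 0.79, -0.93] p [0.4689, 0.1994, 0.163] rot [-3.142, 0.003, 0.678] w 0.0778
-0.1198 0.2723 0.0033 -0.05 0.16 -29.89 | rows>= 8
```

Rib and needle nearly coincide (−0.4° against −1.7°). I'll refine without the centre bias: fit the needle line from the first frame and compare the rib with its extension.

```bash
python3 - <<'E'
from h import *
f=imaging.grab_frame('top'); new=cv2.cvtColor(f['color'],cv2.COLOR_RGB2GRAY).astype(np.float32)
old=cv2.imread('top0raw.png',0).astype(np.float32)
ys=np.arange(-.100,-.074,.0003); c=.0
def prof(g,x,z):
    u=w2pix(f,np.c_[np.full(len(ys),x),ys,np.full(len(ys),z)]).astype(np.float32)
    return cv2.remap(g,u[:,:1].T.copy(),u[:,1:].T.copy(),cv2.INTER_CUBIC)[0]
def cen(v,s,y0,h):
    m=abs(ys-y0)<h; w=s*(v-np.median(v[m])); w=np.where(m,np.clip(w,0,None),0); w=np.clip(w-.3*w.max(),0,None); return (ys*w).sum()/w.sum()
cx=.5455
for n,g in(('old',old),('new',new)):
    X=np.arange(.001,.0185,.0015)+cx; Y=[cen(prof(g,x,.072),-1,-.087,.006) for x in X]
    k=np.polyfit(X-cx,Y,1); print(n,'needle y@c',k[1].round(5),'slope deg',np.degrees(np.arctan(k[0])).round(2),'y@22.5',np.polyval(k,.0225).round(5),'res',np.std(np.polyval(k,X-cx)-Y).round(5), (np.array(Y)*1e4).round(0).tolist())
for d in(.021,.0225,.024,.0255,.027): print('rib',d,cen(prof(new,cx+d,.074),1,-.087,.007).round(5))
# bezel centre y: half-max of dark ring outer edges / white disc edges at x=cx
for n,g in(('old',old),('new',new)):
    Y2=np.arange(-.125,-.05,.0003)
    for dx in(-.006,0):
        u=w2pix(f,np.c_[np.full(len(Y2),cx+dx),Y2,np.full(len(Y2),.074)]).astype(np.float32); v=cv2.remap(g,u[:,:1].T.copy(),u[:,1:].T.copy(),cv2.INTER_CUBIC)[0]
        b=v>140; m=(Y2>-.111)&(Y2<-.063)&b; print(n,dx,'disc edges',Y2[m].min().round(4),Y2[m].max().round(4),'mid',((Y2[m].min()+Y2[m].max())/2).round(5))
E
```

```text
old needle y@c -0.08732 slope deg -1.07 y@22.5 -0.08774 res 0.0001 [-874.0, -874.0, -875.0, -874.0, -874.0, -874.0, -875.0, -874.0, -875.0, -875.0, -877.0, -879.0]
new needle y@c -0.08735 slope deg -0.01 y@22.5 -0.08735 res 0.00011 [-874.0, -874.0, -875.0, -874.0, -873.0, -872.0, -872.0, -872.0, -873.0, -873.0, -875.0, -875.0]
rib 0.021 -0.08344
rib 0.0225 -0.08616
rib 0.024 -0.08697
rib 0.0255 -0.08717
rib 0.027 -0.08723
old -0.006 disc edges -0.107 -0.0671 mid -0.08705
old 0 disc edges -0.1085 -0.0662 mid -0.08735
new -0.006 disc edges -0.1073 -0.0668 mid -0.08705
new 0 disc edges -0.1088 -0.0653 mid -0.08705
```

The zero mark is within about 1° of the needle. Last check: tin contents and the bystanders.

```bash
python3 - <<'E'
from h import *
f=imaging.grab_frame('top'); a=cv2.imread('top0raw.png')[:,:,::-1]
d=(cv2.GaussianBlur(cv2.absdiff(a,f['color']),(3,3),0).max(2)>22).astype(np.uint8)
n,l,st,ce=cv2.connectedComponentsWithStats(d)
for i in range(1,n):
    if st[i,4]>15: print(st[i].tolist(),'world',pix2w(f,ce[i],.03)[0].round(3).tolist())
E
python3 ring.py R|tail -1;python3 ring.py L|tail -1
```

```text
[0, 134, 258, 286, 32885] world [0.277, 0.4, 0.03]
[284, 165, 20, 36, 231] world [0.55, 0.006, 0.03]
[237, 170, 21, 36, 220] world [0.542, 0.122, 0.03]
[321, 170, 7, 7, 31] world [0.565, -0.076, 0.03]
[293, 187, 14, 12, 66] world [0.517, -0.018, 0.03]
[250, 188, 10, 17, 81] world [0.506, 0.096, 0.03]
[399, 203, 13, 33, 161] world [0.438, -0.27, 0.03]
[419, 204, 13, 33, 179] world [0.436, -0.319, 0.03]
[0, 337, 19, 25, 382] world [0.149, 0.683, 0.03]
[278, 402, 28, 18, 301] world [0.0, 0.015, 0.03]
[325, 404, 28, 16, 211] world [-0.002, -0.101, 0.03]
[272, 411, 5, 7, 28] world [-0.005, 0.052, 0.03]
188 [(45, 19, 4), (45, -19, 11), (60, 19, 2), (60, -19, 10), (70, 19, 13), (70, -19, 5), (85, 0, 9)]
188 [(45, 19, 3), (45, -19, 12), (60, 19, 2), (60, -19, 6), (70, 19, 6), (70, -19, 8), (85, 0, 9)]
```

```bash
python3 -c "
from workcell import bot
print(bot.job_done())"
```

```text
the job is handed in; nothing more can be done
None
```

The job is handed in: both worn pins are in the tin, both linchpins are home with their rings shut, and the dial's zero mark stands within about 1° of the needle; the car and cleaning block didn't move, and I never touched the wagon, though the arm hid it in the last check.

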